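Fetch the spur embedder from behind the jars

ROBOT

A 6-joint arm with a two-finger parallel gripper is mounted at the origin on the work surface. World frame = base frame: x ahead of the robot, y to its left, z up, the work surface at z = 0. Lengths are in m, angles in degrees, forces in N, time in s.
With the tool pointing down it reaches from about 0.325 to 0.775 m from the base axis. Payload 5.5 kg.
Tool frame: the origin (TCP) lies midway between the tips of the shut fingers; the grasp point (between the pads) lies bot.grip_depth behind it (bot.grip_depth is the distance from the TCP to the grasp point, in m); z points along the fingers, y is the line along which they close (so a half turn about z gives the same grasp; the last joint's range is limited). The gripper opens to 88 mm and grips with 3 to 60 N. Pads are 20 mm wide; open, the fingers measure 115 mm over their backs; the gripper's body (75 mm by 178 mm) begins 61 mm behind the grasp point.
Start: joints at [73.241, 5.22, 70.514, -0, 104.267, -3.249], TCP at [0.14, 0.583, 0.223] pointing down, gripper open.
Joint ranges: [-164.24, 164.24], [-49.07, 125.15], [9.68, 141.18], [-86.29, 266.29], [3.28, 154.24], [-151.56, 151.56]. Speed limits (degrees/s): [147.25, 147.25, 172.46, 180, 180, 180].

INTERFACE

Orientations are given as a 3x3 rotation matrix whose columns are the frame's x, y, z axes.
In Python, from rig import bot gives the robot as it stands.
- The arm moves only by the tool jog_arm, never from a script. Its argument "steps" is a list of rows, each an object with "rot": the turn, a rotation vector about the tool's x, y, z as a fraction of full scale, a list of three; "offset": the shift along the tool's x, y, z as a fraction of full scale, a list of three; "claw": the opening, from 0 (shut) to 1 (fully open). A call has 1 to 5 rows; each row shifts and turns the commanded pose from where the row before left it, along the tool's axes as they then stand; what a row does not reach is not made up. Full scale, the value 1, is 4 cm for a shift and 5 degrees for a turn. A row lasts 1/12 s, in which the tool goes at most 41.7 mm and 7.16 degrees, less where a joint would pass 70% of its speed; a pose out of reach is approached as far as the arm can. A call with a number of a shift or a turn outside -1 to 1 is refused whole. A call with a gripper value outside its range is refused whole. The fingers move at their own pace and stop on an object; the grip force is fixed at half the most. Time passes only in rows, so rows that do not move let the fingers close. It gives the time, the measured TCP pose, the force, the opening and the grip force at its end, in the units of the state.
- bot.get_state(): the state, without advancing time (a new reading comes with each control period).
- bot.grab_frame(name): name is "scene" or "top"; returns the picture (420x560x3 uint8, blue, green, red); there is no depth.
- bot.calibration(name): a dict with "fov_y" (degrees; the focal length in pixels is half the picture's height over the tangent of half this angle, whatever the lens; pixels are square), "cx", "cy" (the principal point, pixels), "pose" (4x4, takes a point from camera to world coordinates). Camera axes: x right, y down, z forward; pixel columns grow to the right and rows downward; lengths in m; the calibration is good to about 2 mm. A picture is of the moment at which its call begins. calibration takes no time and is no camera call.
- bot.hand_in(): hands the job in; it is judged then, once.
The state is a dict: "t": time; "joints": joint angles; "qd": joint speeds; "effort": joint torques, N m; "eef_pos": TCP position; "tool_rot": TCP orientation; "contact_force": force on the tool from outside, world axes, zero at the start; "torque": the same for the moment, N m; "finger_gap": opening from 0.0 (shut) to 1.0 (fully open); "gripper_force": force on a finger pad.
Only numpy, scipy, OpenCV 4.12 (cv2) and the standard library are available. Lean on these libraries where they do the work, as an engineer would, in place of code of your own. Each camera call takes 0.05 s, during which the arm holds its last target. There are 200 camera calls.

TASK

The spur embedder lies in the wooden stall behind the peg jar, the square tin and the slim canister: first stand all three in the steel side tray, then fetch the embedder and lay it in the notches of the plywood cradle. After that put the jar, the tin and the canister back in the stall, each where it stood at the start. Keep the containers upright, set everything down rather than drop it, and leave the loose cedar end bar and the aluminium lug where they are.

Things in the scene. Friction and masses are not known exactly. Their poses are not given: they have to be found in the camera images.
- peg_jar: Squat clear glass jar of wooden pegs, round, 60 mm diameter, 80 mm tall, about 0.25 kg, closed flat top. Origin at the centre of its underside, z up. Starts in the front row of the stall.
- tin: Square plain steel tin, 52 x 52 mm, body 91 mm tall with a round cap 38 mm wide and 4 mm high on top (95 mm in all), about 0.2 kg. Origin at the centre of its underside, z up, x and y square to its side faces. Starts in the front row of the stall, nearly square to it.
- canister: Slim round aluminium canister, 42 mm diameter, 112 mm tall with a flat screw cap, about 0.14 kg. Origin at the centre of its underside, z up. Starts in the front row of the stall.
- embedder: Spur embedder (hand tool), lying: square wooden handle 110 mm long, 20 wide, 20 high, then a thin shank and a toothed brass wheel 27 mm across ending 121 mm from the origin; 0.07 kg. Origin at the centre of the handle's underside, x towards the wheel, z up; balance point about x = 17 mm. Lies along the row, 50 mm behind it; no room for fingers beside it until the containers are gone.
- stall: Fixed dark wooden stall: floor 190 (x) by 290 mm (y), 6 mm thick, end rails 14 mm high, back wall 50 mm high along the far (+x) edge, inner face at x = 85 mm; open in front. Origin at the underside of the floor's centre. Containers stand in a row along y at about x = -45, y = -85, 0, 85 mm, order shuffled; the embedder lies along y at about x = 5 mm.
- tray: Fixed shallow steel side tray, 280 mm (x) by 130 mm (y) outside, 25 mm high, walls and floor 5 mm. Empty at the start; on the left or on the right of the stall. Origin at the centre of its underside, x along its length. The three containers fit in a row along x, about 85 mm apart.
- cradle: Fixed plywood cradle: base 130 (x) by 70 mm (y), two notched supports 14 mm thick at x = -40 and 40 mm. Notch floors 20 mm above the origin, 44 mm wide in y; cheeks up to 36 mm. The embedder's handle lies along x in both notches, its middle midway, wheel to either end; fingers fit between the supports (66 mm). Origin: centre of its underside. On the other side of the stall from the tray.
- end_bar: Loose pale cedar end bar, flat strip 230 x 35 x 10 mm lying on the bench between the robot and the stall, to be left alone. Origin at the centre of its underside, y along its length.
- lug: Loose bent aluminium frame lug, 45 x 26 x 26 mm, lying on the bench in front of the stall's left corner, to be left alone. Origin at the centre of its underside.
There are look-alikes about, which are no part of the job. Of the things like the embedder, leave any that is red or white; of the rest the smaller one is meant.

How it is judged:
By the outcome, as a careful person would: the job done as asked, in the order asked, and still so for the second after the job is handed in, with the robot touching nothing.
It also fails if it takes over 147 s, if anything falls off the work surface, if the arm or the gripper's body presses on something with over 40 N, if the wrist force passes 120 N, or if a joint passes its speed limit or range.

## Working session

There is one attempt and no reset: what is moved stays moved. The work goes in short steps, Python scripts to look and compute and a tool call to move; the robot and the scene stay as the last step left them, time stands still between calls to the robot, and variables do not carry over. Pictures are saved under pics/ and viewed, at most 14 in all, crops included, and the job is handed in when it is done.

Besides the shell and the picture viewer there is one more tool, called after ">>>" by a JSON object that holds its "op" and its "data", one argument or row to a line. jog_arm: Moves the arm, as the interface text tells. Its arguments: {"type":"object","properties":{"steps":{"type":"array","items":{"type":"object","properties":{"rot":{"type":"array","items":{"type":"number"}},"offset":{"type":"array","items":{"type":"number"}},"claw":{"type":"number"}}}}},"required":["steps"]}

```bash
mkdir -p pics; cat > h.py <<'E'
from rig import bot
import numpy as np,cv2
def cal(n):
    c=bot.calibration(n);f=210/np.tan(np.radians(c["fov_y"])/2);return c,f,np.array(c["pose"])
def w(n,u,v,z):
    c,f,P=cal(n);d=P[:3,:3]@np.array([(u-c["cx"])/f,(v-c["cy"])/f,1]);o=P[:3,3]
    return (o+d*(z-o[2])/d[2])
def px(n,p):
    c,f,P=cal(n);q=P[:3,:3].T@(np.array(p)-P[:3,3]);return (c["cx"]+f*q[0]/q[2],c["cy"]+f*q[1]/q[2])
E
python3 - <<'E'
from h import *
np.set_printoptions(precision=4,suppress=True)
for n in("scene","top"):
    im=bot.grab_frame(n);cv2.imwrite(f"pics/{n}0.png",im);print(bot.calibration(n))
s=bot.get_state();print(s,bot.grip_depth)
E
```

```text
{'fov_y': 49.73773412342407, 'cx': 280.8942974869195, 'cy': 209.78595835750343, 'pose': array([[-0.2829,  0.5518, -0.7845,  1.252 ],
       [ 0.9589,  0.1823, -0.2176,  0.1487],
       [ 0.0229, -0.8138, -0.5806,  0.7027],
       [ 0.    ,  0.    ,  0.    ,  1.    ]])}
{'fov_y': 48.666858391269415, 'cx': 281.6662822674946, 'cy': 205.42745986853694, 'pose': array([[ 0.0108, -0.9904,  0.138 ,  0.1908],
       [-0.9999, -0.0111, -0.0008, -0.0925],
       [ 0.0024, -0.138 , -0.9904,  1.2599],
       [ 0.    ,  0.    ,  0.    ,  1.    ]])}
{'t': 0.1, 'joints': array([ 73.2426,   5.2584,  70.5748,   0.001 , 104.266 ,  -3.2469]), 'qd': array([ 0.0649, -0.1047, -0.1103,  0.0788, -0.0253,  0.0128]), 'effort': array([  0.0019, -44.7857, -40.7572,   0.0699,   0.0284,  -0.0001]), 'eef_pos': array([0.1401, 0.5832, 0.2216]), 'tool_rot': array([[-0.9723,  0.2336, -0.0005],
       [ 0.2336,  0.9723, -0.0017],
       [ 0.0001, -0.0017, -1.    ]]), 'contact_force': array([ 0.2281, -0.2955,  0.7112]), 'torque': array([-0.0046, -0.047 ,  0.0763]), 'gripper_force': 0.0, 'finger_gap': 0.9949365853711467} 0.0187
```

View pics/scene0.png

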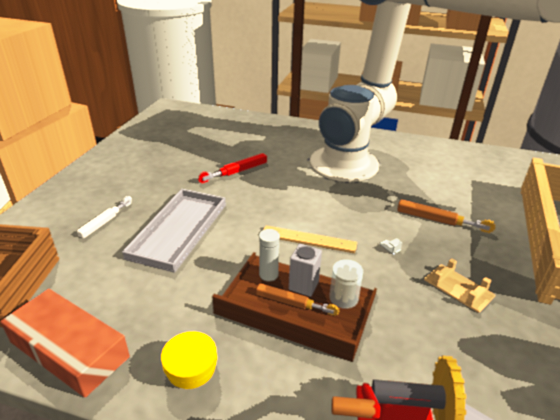

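View pics/top0.png

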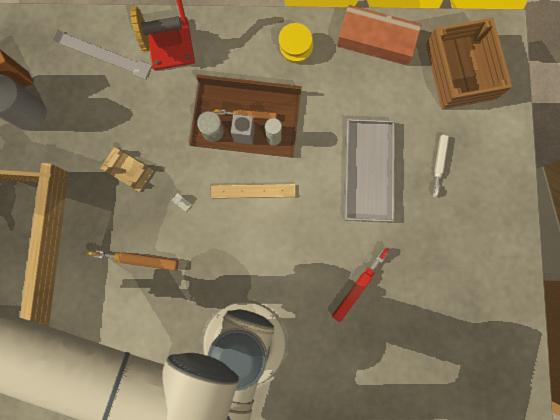

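```bash
python3 - <<'E'
import cv2
def crop(f,o,x0,y0,x1,y1,s):
    im=cv2.imread(f)[y0:y1,x0:x1];cv2.imwrite(o,cv2.resize(im,None,fx=s,fy=s,interpolation=cv2.INTER_CUBIC))
crop("pics/top0.png","pics/topstall.png",180,65,310,165,6)
crop("pics/scene0.png","pics/scstall.png",205,220,385,355,4.4)
crop("pics/top0.png","pics/topcr.png",95,140,205,215,7)
crop("pics/top0.png","pics/toptray.png",335,110,405,230,5)
E
```

```text
(no output)
```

View pics/topstall.png

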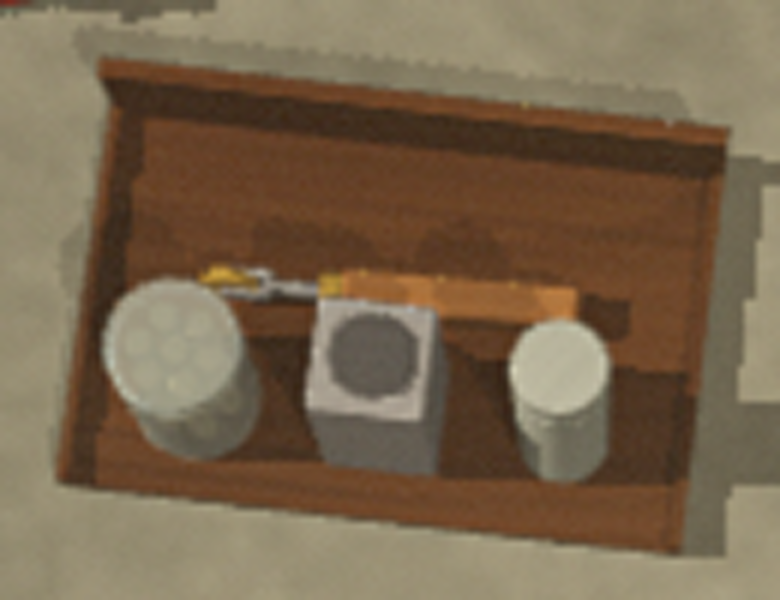

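View pics/scstall.png

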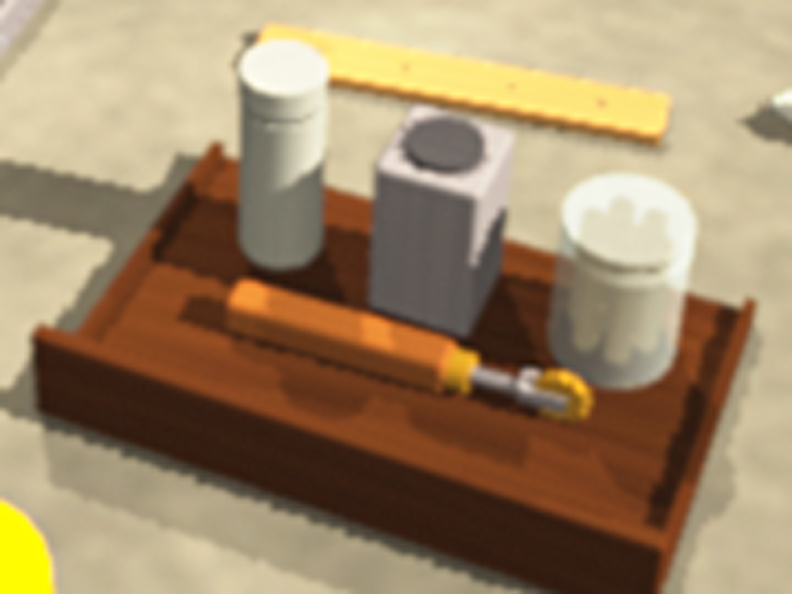

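View pics/topcr.png

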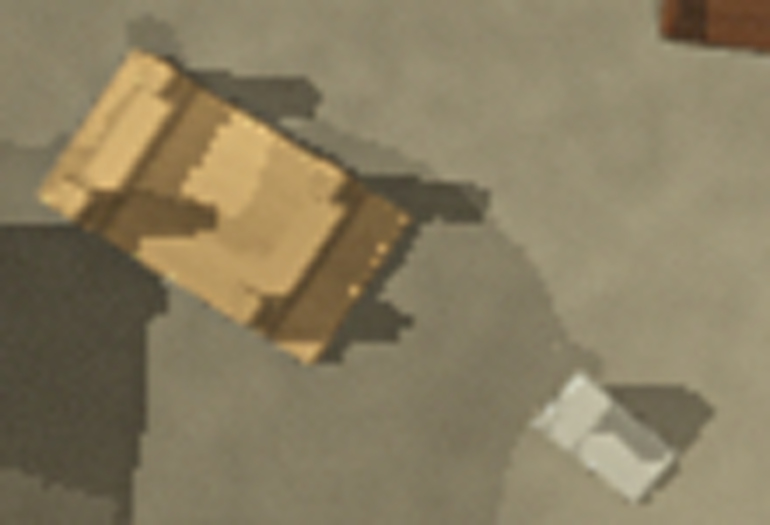

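View pics/toptray.png

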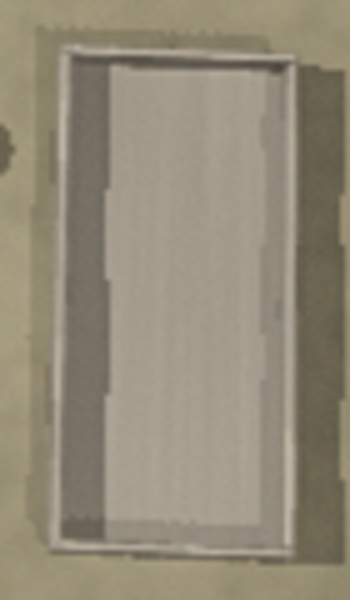

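```bash
python3 - <<'E'
from h import *
np.set_printoptions(precision=4,suppress=True)
T=lambda x,y,z:w("top",180+(x+.5)/6-.5,65+(y+.5)/6-.5,z)
S=lambda x,y,z:w("scene",205+(x+.5)/4.4-.5,220+(y+.5)/4.4-.5,z)
C=lambda x,y,z:w("top",95+(x+.5)/7-.5,140+(y+.5)/7-.5,z)
R=lambda x,y,z:w("top",335+(x+.5)/5-.5,110+(y+.5)/5-.5,z)
print("jar",T(175,348,.086),S(628,217,.086))
print("tin",T(373,356,.101),S(445,143,.101))
print("tinT",*[T(*p,.097)[:2] for p in[(322,296),(440,307),(432,420),(307,410)]])
print("tinS",*[S(*p,.097)[:2] for p in[(372,172),(481,192),(515,131),(413,106)]])
print("can",T(559,369,.118),S(285,72,.118))
print("embT right",T(578,290,.026),T(575,320,.026),"ferr",T(343,272,.026))
print("embS left",S(240,283,.026),S(229,310,.026),"right",S(456,350,.026),S(445,386,.01))
print("stall",T(100,58,.05),T(730,130,.05),T(57,485,.014),T(680,553,.014))
print("stallS",S(38,330,.05),S(663,550,.05),S(215,147,.014),S(755,303,.014))
print("cr",*[C(*p,.005)[:2] for p in[(140,50),(40,195),(410,218),(310,362)]])
r=[R(*p,.025)[:2] for p in[(60,48),(296,57),(293,553),(50,549)]];print("tray",*r,np.mean(r,0))
im=cv2.imread("pics/scene0.png")[225:325,400:520];cv2.imwrite("pics/sccr.png",cv2.resize(im,None,fx=6,fy=6,interpolation=cv2.INTER_CUBIC))
E
```

```text
jar [0.5711 0.0997 0.086 ] [0.5717 0.1007 0.086 ]
tin [0.5636 0.0119 0.101 ] [0.5648 0.0128 0.101 ]
tinT [0.5916 0.035 ] [ 0.5872 -0.0162] [ 0.5367 -0.0138] [0.5405 0.0401]
tinS [ 0.59   -0.0149] [0.5879 0.0354] [0.5418 0.0411] [ 0.5389 -0.009 ]
can [ 0.5534 -0.0686  0.118 ] [ 0.5582 -0.0667  0.118 ]
embT right [ 0.6203 -0.0749  0.026 ] [ 0.606  -0.0737  0.026 ] ferr [0.6276 0.0334 0.026 ]
embS left [ 0.6077 -0.0726  0.026 ] [ 0.626  -0.0719  0.026 ] right [0.6183 0.0355 0.026 ] [0.6266 0.0332 0.01  ]
stall [0.7193 0.1442 0.05  ] [ 0.6883 -0.1434  0.05  ] [0.5286 0.1635 0.014 ] [ 0.4999 -0.123   0.014 ]
stallS [ 0.6856 -0.1409  0.05  ] [0.7206 0.144  0.05  ] [ 0.5058 -0.121   0.014 ] [0.5334 0.1638 0.014 ]
cr [0.525  0.3719] [0.4659 0.4077] [0.4583 0.2616] [0.4004 0.2979]
tray [ 0.6049 -0.27  ] [ 0.6013 -0.4001] [ 0.3263 -0.3923] [ 0.327  -0.2623] [ 0.4649 -0.3311]
```

View pics/sccr.png

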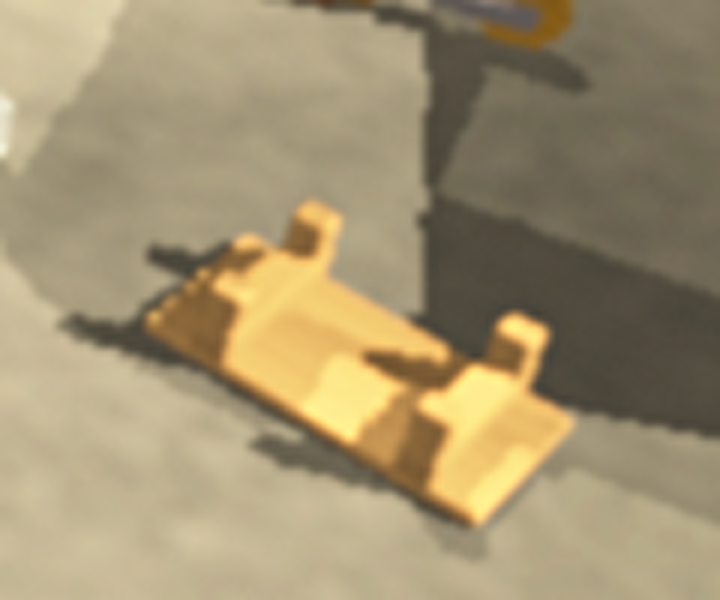

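```bash
cat >> h.py <<'E'
def plan(x,y,z,psi,N,src=None,half=0):
    s=bot.get_state();p=np.array(s["eef_pos"]);R=np.array(s["tool_rot"]);a=np.degrees(np.arctan2(R[1,1],R[0,1]))
    if src is not None:p=np.array(src[:3]);a=src[3]
    d=(psi-a+180)%360-180;st=d/N
    M=np.zeros((2,2))
    for i in range(N):
        t=np.radians(a+st*(i+half));ty=[np.cos(t),np.sin(t)];tx=[-np.sin(t)*1,np.cos(t)*1]
        tx=[np.cos(t+np.pi/2),np.sin(t+np.pi/2)]
        M+=np.array([tx,ty]).T
    # tool x = y rotated so that x cross y = -z : x = y at +90 deg
    o=np.linalg.solve(M,[x-p[0],y-p[1]])
    print(f"N{N} from {p.round(4)} psi {a:.2f} rot_z {-st/5:.4f} off {(o/.04).round(4)} z {(p[2]-z)/N/.04:.4f}; tz={R[:,2].round(4)} F={np.round(s['contact_force'],1)} gap={s['finger_gap']:.3f} t={s['t']:.1f}")
E
python3 -c "
from h import *
plan(.5558,-.0677,.2,-6,25)"
```

```text
N25 from [0.1401 0.5832 0.2216] psi 76.49 rot_z 0.6599 off [-0.8407 -0.0636] z 0.0216; tz=[-5.0e-04 -1.7e-03 -1.0e+00] F=[ 0.2 -0.3  0.7] gap=0.995 t=0.1
```

>>> {"op": "jog_arm", "data": {
  "steps": [
    {"rot": [0,0,0.66],"offset": [-0.84,-0.06,0.02],"claw": 1},
    {"rot": [0,0,0.66],"offset": [-0.84,-0.06,0.02],"claw": 1},
    {"rot": [0,0,0.66],"offset": [-0.84,-0.06,0.02],"claw": 1},
    {"rot": [0,0,0.66],"offset": [-0.84,-0.06,0.02],"claw": 1},
    {"rot": [0,0,0.66],"offset": [-0.84,-0.06,0.02],"claw": 1}
  ]
}}

```text
t: 0.52
eef_pos: [0.2945, 0.5137, 0.2178]
tool_rot: [[-0.865, 0.502, -0.001], [0.502, 0.865, -0.001], [-0.0, -0.001, -1.0]]
contact_force: [-0.2, 0.4, 0.5]
finger_gap: 1.001
gripper_force: 0.0
```

>>> {"op": "jog_arm", "data": {
  "steps": [
    {"rot": [0,0,0.66],"offset": [-0.84,-0.06,0.02],"claw": 1},
    {"rot": [0,0,0.66],"offset": [-0.84,-0.06,0.02],"claw": 1},
    {"rot": [0,0,0.66],"offset": [-0.84,-0.06,0.02],"claw": 1},
    {"rot": [0,0,0.66],"offset": [-0.84,-0.06,0.02],"claw": 1},
    {"rot": [0,0,0.66],"offset": [-0.84,-0.06,0.02],"claw": 1}
  ]
}}

```text
t: 0.93
eef_pos: [0.4216, 0.4038, 0.2138]
tool_rot: [[-0.686, 0.727, -0.001], [0.727, 0.686, -0.001], [0.0, -0.001, -1.0]]
contact_force: [-0.1, 0.5, 0.6]
finger_gap: 1.005
gripper_force: 0.0
```

>>> {"op": "jog_arm", "data": {
  "steps": [
    {"rot": [0,0,0.66],"offset": [-0.84,-0.06,0.02],"claw": 1},
    {"rot": [0,0,0.66],"offset": [-0.84,-0.06,0.02],"claw": 1},
    {"rot": [0,0,0.66],"offset": [-0.84,-0.06,0.02],"claw": 1},
    {"rot": [0,0,0.66],"offset": [-0.84,-0.06,0.02],"claw": 1},
    {"rot": [0,0,0.66],"offset": [-0.84,-0.06,0.02],"claw": 1}
  ]
}}

```text
t: 1.35
eef_pos: [0.5121, 0.2625, 0.2098]
tool_rot: [[-0.451, 0.892, -0.001], [0.892, 0.451, -0.0], [0.0, -0.001, -1.0]]
contact_force: [0.1, 0.3, 1.3]
finger_gap: 1.0
gripper_force: 0.0
```

>>> {"op": "jog_arm", "data": {
  "steps": [
    {"rot": [0,0,0.66],"offset": [-0.84,-0.06,0.02],"claw": 1},
    {"rot": [0,0,0.66],"offset": [-0.84,-0.06,0.02],"claw": 1},
    {"rot": [0,0,0.66],"offset": [-0.84,-0.06,0.02],"claw": 1},
    {"rot": [0,0,0.66],"offset": [-0.84,-0.06,0.02],"claw": 1},
    {"rot": [0,0,0.66],"offset": [-0.84,-0.06,0.02],"claw": 1}
  ]
}}

```text
t: 1.77
eef_pos: [0.5588, 0.1013, 0.2059]
tool_rot: [[-0.179, 0.984, -0.001], [0.984, 0.179, -0.0], [0.0, -0.001, -1.0]]
contact_force: [0.5, -0.5, 0.6]
finger_gap: 1.001
gripper_force: 0.0
```

>>> {"op": "jog_arm", "data": {
  "steps": [
    {"rot": [0,0,0.66],"offset": [-0.84,-0.06,0.02],"claw": 1},
    {"rot": [0,0,0.66],"offset": [-0.84,-0.06,0.02],"claw": 1},
    {"rot": [0,0,0.66],"offset": [-0.84,-0.06,0.02],"claw": 1},
    {"rot": [0,0,0.66],"offset": [-0.84,-0.06,0.02],"claw": 1},
    {"rot": [0,0,0.66],"offset": [-0.84,-0.06,0.02],"claw": 1}
  ]
}}

```text
t: 2.18
eef_pos: [0.5577, -0.0666, 0.2019]
tool_rot: [[0.108, 0.994, -0.001], [0.994, -0.108, 0.0], [0.0, -0.001, -1.0]]
contact_force: [0.9, 0.1, -0.3]
finger_gap: 1.002
gripper_force: 0.0
```

>>> {"op": "jog_arm", "data": {
  "steps": [
    {},
    {}
  ]
}}

```text
validation failed for argument at $.st...
```

```bash
python3 -c "
from h import *
plan(.5558,-.0677,.17,-6,1)"
```

```text
N1 from [ 0.5577 -0.0666  0.2019] psi -6.17 rot_z -0.0350 off [-0.0334 -0.0445] z 0.7964; tz=[-1.1e-03  2.0e-04 -1.0e+00] F=[ 0.9  0.1 -0.3] gap=1.002 t=2.2
```

>>> {"op": "jog_arm", "data": {
  "steps": [
    {"rot": [0,0,-0.03],"offset": [-0.03,-0.045,0.9],"claw": 1},
    {"rot": [0,0,0],"offset": [0,0,0.95],"claw": 1},
    {"rot": [0,0,0],"offset": [0,0,0.95],"claw": 1},
    {"rot": [0,0,0],"offset": [0,0,0.6],"claw": 1},
    {"rot": [0,0,0],"offset": [0,0,0.27],"claw": 1}
  ]
}}

```text
t: 2.6
eef_pos: [0.5533, -0.0657, 0.0503]
tool_rot: [[0.103, 0.995, -0.008], [0.995, -0.103, 0.001], [0.001, -0.008, -1.0]]
contact_force: [0.3, 0.6, -0.8]
finger_gap: 1.002
gripper_force: 0.0
```

>>> {"op": "jog_arm", "data": {
  "steps": [
    {"rot": [0,0,0],"offset": [0,0,0],"claw": 0.6},
    {"rot": [0,0,0],"offset": [0,0,0],"claw": 0.4},
    {"rot": [0,0,0],"offset": [0,0,0],"claw": 0.3},
    {"rot": [0,0,0],"offset": [0,0,0],"claw": 0.3},
    {"rot": [0,0,0],"offset": [0,0,0],"claw": 0.3}
  ]
}}

```text
t: 3.02
eef_pos: [0.5574, -0.0661, 0.0581]
tool_rot: [[0.102, 0.995, 0.004], [0.995, -0.102, -0.001], [-0.0, 0.004, -1.0]]
contact_force: [0.2, -0.2, 0.8]
finger_gap: 0.66
gripper_force: 0.0
```

```bash
python3 -c "
from h import *
print(bot.get_state()['gripper_force'])
plan(.55,-.3335,.21,-91.6,20,[.5558,-.0677,.21,-6])
cv2.imwrite('pics/g1.png',bot.grab_frame('scene')[150:360,180:420])"
```

```text
0.0
N20 from [ 0.5558 -0.0677  0.21  ] psi -6.00 rot_z 0.8560 off [-0.2564  0.2601] z 0.0000; tz=[ 3.6e-03 -6.0e-04 -1.0e+00] F=[ 0.2 -0.2  0.8] gap=0.660 t=3.0
```

View pics/g1.png

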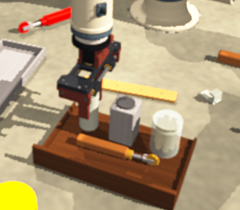

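>>> {"op": "jog_arm", "data": {
  "steps": [
    {"rot": [0,0,0],"offset": [0,0,0],"claw": 0},
    {"rot": [0,0,0],"offset": [0,0,0],"claw": 0},
    {"rot": [0,0,0],"offset": [0,0,0],"claw": 0},
    {"rot": [0,0,0],"offset": [0,0,0],"claw": 0},
    {"rot": [0,0,0],"offset": [0,0,0],"claw": 0}
  ]
}}

```text
t: 3.48
eef_pos: [0.5564, -0.066, 0.0565]
tool_rot: [[0.102, 0.995, 0.001], [0.995, -0.102, -0.0], [-0.0, 0.001, -1.0]]
contact_force: [-1.2, 0.2, 5.4]
finger_gap: 0.477
gripper_force: 30.0
```

```bash
python3 -c "
from h import *
plan(.5558,-.0677,.2,-6,1)"
```

```text
N1 from [ 0.5564 -0.066   0.0565] psi -5.86 rot_z 0.0280 off [-0.0448 -0.0107] z -3.5870; tz=[ 8.e-04 -1.e-04 -1.e+00] F=[-1.2  0.2  5.4] gap=0.477 t=3.5
```

>>> {"op": "jog_arm", "data": {
  "steps": [
    {"rot": [0,0,0],"offset": [0,0,-0.4],"claw": 0},
    {"rot": [0,0,0],"offset": [0,0,-0.9],"claw": 0},
    {"rot": [0,0,0],"offset": [0,0,-0.9],"claw": 0},
    {"rot": [0,0,0],"offset": [0,0,-0.9],"claw": 0},
    {"rot": [0,0,0],"offset": [0,0,-0.4],"claw": 0}
  ]
}}

```text
t: 3.9
eef_pos: [0.5572, -0.0661, 0.2008]
tool_rot: [[0.102, 0.995, 0.006], [0.995, -0.102, -0.001], [-0.0, 0.006, -1.0]]
contact_force: [0.7, -0.6, -1.1]
finger_gap: 0.473
gripper_force: 30.0
```

>>> {"op": "jog_arm", "data": {
  "steps": [
    {"rot": [0,0,0.856],"offset": [-0.256,0.26,0],"claw": 0},
    {"rot": [0,0,0.856],"offset": [-0.256,0.26,0],"claw": 0},
    {"rot": [0,0,0.856],"offset": [-0.256,0.26,0],"claw": 0},
    {"rot": [0,0,0.856],"offset": [-0.256,0.26,0],"claw": 0},
    {"rot": [0,0,0.856],"offset": [-0.256,0.26,0],"claw": 0}
  ]
}}

```text
t: 4.32
eef_pos: [0.5937, -0.1286, 0.1946]
tool_rot: [[0.461, 0.887, -0.002], [0.887, -0.461, 0.0], [-0.0, -0.002, -1.0]]
contact_force: [0.8, -0.1, -1.5]
finger_gap: 0.472
gripper_force: 30.0
```

>>> {"op": "jog_arm", "data": {
  "steps": [
    {"rot": [0,0,0.856],"offset": [-0.256,0.26,0],"claw": 0},
    {"rot": [0,0,0.856],"offset": [-0.256,0.26,0],"claw": 0},
    {"rot": [0,0,0.856],"offset": [-0.256,0.26,0],"claw": 0},
    {"rot": [0,0,0.856],"offset": [-0.256,0.26,0],"claw": 0},
    {"rot": [0,0,0.856],"offset": [-0.256,0.26,0],"claw": 0}
  ]
}}

```text
t: 4.73
eef_pos: [0.6056, -0.2003, 0.1944]
tool_rot: [[0.753, 0.658, -0.002], [0.658, -0.753, 0.001], [-0.001, -0.002, -1.0]]
contact_force: [0.5, -0.1, -0.7]
finger_gap: 0.47
gripper_force: 30.0
```

>>> {"op": "jog_arm", "data": {
  "steps": [
    {"rot": [0,0,0.856],"offset": [-0.256,0.26,0],"claw": 0},
    {"rot": [0,0,0.856],"offset": [-0.256,0.26,0],"claw": 0},
    {"rot": [0,0,0.856],"offset": [-0.256,0.26,0],"claw": 0},
    {"rot": [0,0,0.856],"offset": [-0.256,0.26,0],"claw": 0},
    {"rot": [0,0,0.856],"offset": [-0.256,0.26,0],"claw": 0}
  ]
}}

```text
t: 5.15
eef_pos: [0.5906, -0.2713, 0.1944]
tool_rot: [[0.941, 0.338, -0.002], [0.338, -0.941, 0.001], [-0.001, -0.001, -1.0]]
contact_force: [-0.1, -1.4, -1.3]
finger_gap: 0.475
gripper_force: 30.0
```

>>> {"op": "jog_arm", "data": {
  "steps": [
    {"rot": [0,0,0.856],"offset": [-0.256,0.26,0],"claw": 0},
    {"rot": [0,0,0.856],"offset": [-0.256,0.26,0],"claw": 0},
    {"rot": [0,0,0.856],"offset": [-0.256,0.26,0],"claw": 0},
    {"rot": [0,0,0.856],"offset": [-0.256,0.26,0],"claw": 0},
    {"rot": [0,0,0.856],"offset": [-0.256,0.26,0],"claw": 0}
  ]
}}

```text
t: 5.57
eef_pos: [0.5506, -0.332, 0.1944]
tool_rot: [[1.0, -0.029, -0.002], [-0.029, -1.0, 0.001], [-0.002, -0.001, -1.0]]
contact_force: [-0.2, -0.2, -1.1]
finger_gap: 0.479
gripper_force: 30.0
```

>>> {"op": "jog_arm", "data": {
  "steps": [
    {"rot": [0,0,0],"offset": [0,0,0.6],"claw": 0},
    {"rot": [0,0,0],"offset": [0,0,0.9],"claw": 0},
    {"rot": [0,0,0],"offset": [0,0,0.8],"claw": 0},
    {"rot": [0,0,0],"offset": [0,0,0.5],"claw": 0},
    {"rot": [0,0,0],"offset": [0,0,0],"claw": 0}
  ]
}}

```text
t: 5.98
eef_pos: [0.548, -0.3295, 0.0758]
tool_rot: [[1.0, -0.026, -0.01], [-0.026, -1.0, 0.007], [-0.01, -0.007, -1.0]]
contact_force: [-1.0, 0.2, -2.6]
finger_gap: 0.475
gripper_force: 30.0
```

>>> {"op": "jog_arm", "data": {
  "steps": [
    {"rot": [0,0,0],"offset": [0,0,0],"claw": 0},
    {"rot": [0,0,0],"offset": [0,0,0],"claw": 0}
  ]
}}

```text
t: 6.15
eef_pos: [0.5518, -0.3318, 0.0854]
tool_rot: [[1.0, -0.025, 0.002], [-0.025, -1.0, -0.001], [0.002, 0.001, -1.0]]
contact_force: [-0.5, -0.9, -0.4]
finger_gap: 0.477
gripper_force: 30.0
```

```bash
python3 -c "
from h import *
plan(.55,-.3335,.0555,-91.6,1)"
```

```text
N1 from [ 0.5518 -0.3318  0.0854] psi -91.46 rot_z 0.0287 off [-0.0437  0.0431] z 0.7478; tz=[ 0.0016 -0.001  -1.    ] F=[-0.5 -0.9 -0.4] gap=0.477 t=6.2
```

>>> {"op": "jog_arm", "data": {
  "steps": [
    {"rot": [0,0,0.02],"offset": [-0.04,0.04,0.25],"claw": 0},
    {"rot": [0,0,0],"offset": [0,0,0.2],"claw": 0},
    {"rot": [0,0,0],"offset": [0,0,0.1],"claw": 0},
    {"rot": [0,0,0],"offset": [0,0,0.05],"claw": 0},
    {"rot": [0,0,0],"offset": [0,0,0],"claw": 0}
  ]
}}

```text
t: 6.57
eef_pos: [0.5492, -0.3328, 0.059]
tool_rot: [[1.0, -0.027, -0.001], [-0.027, -1.0, 0.001], [-0.001, -0.001, -1.0]]
contact_force: [-0.4, -0.4, -1.9]
finger_gap: 0.478
gripper_force: 30.0
```

>>> {"op": "jog_arm", "data": {
  "steps": [
    {"rot": [0,0,0],"offset": [0,0,0],"claw": 0},
    {"rot": [0,0,0],"offset": [0,0,0],"claw": 0},
    {"rot": [0,0,0],"offset": [0,0,0],"claw": 0}
  ]
}}

```text
t: 6.82
eef_pos: [0.5497, -0.3332, 0.0604]
tool_rot: [[1.0, -0.027, 0.001], [-0.027, -1.0, -0.0], [0.001, 0.0, -1.0]]
contact_force: [-0.9, -0.2, -1.1]
finger_gap: 0.471
gripper_force: 30.0
```

>>> {"op": "jog_arm", "data": {
  "steps": [
    {"rot": [0,0,0],"offset": [0,0,0.04],"claw": 0},
    {"rot": [0,0,0],"offset": [0,0,0.03],"claw": 0},
    {"rot": [0,0,0],"offset": [0,0,0.02],"claw": 0},
    {"rot": [0,0,0],"offset": [0,0,0.01],"claw": 0},
    {"rot": [0,0,0],"offset": [0,0,0],"claw": 0}
  ]
}}

```text
t: 7.23
eef_pos: [0.5495, -0.333, 0.0557]
tool_rot: [[1.0, -0.027, -0.0], [-0.027, -1.0, 0.0], [-0.0, -0.0, -1.0]]
contact_force: [-0.3, -0.6, -1.6]
finger_gap: 0.475
gripper_force: 30.0
```

>>> {"op": "jog_arm", "data": {
  "steps": [
    {"rot": [0,0,0],"offset": [0,0,0.01],"claw": 0},
    {"rot": [0,0,0],"offset": [0,0,0.01],"claw": 0},
    {"rot": [0,0,0],"offset": [0,0,0],"claw": 0}
  ]
}}

```text
t: 7.48
eef_pos: [0.5496, -0.3331, 0.0556]
tool_rot: [[1.0, -0.027, 0.0], [-0.027, -1.0, -0.0], [0.0, 0.0, -1.0]]
contact_force: [-1.2, 0.8, 2.1]
finger_gap: 0.473
gripper_force: 30.0
```

>>> {"op": "jog_arm", "data": {
  "steps": [
    {"rot": [0,0,0],"offset": [0,0,0],"claw": 0.6},
    {"rot": [0,0,0],"offset": [0,0,0],"claw": 1},
    {"rot": [0,0,0],"offset": [0,0,0],"claw": 1},
    {"rot": [0,0,0],"offset": [0,0,0],"claw": 1},
    {"rot": [0,0,0],"offset": [0,0,-0.3],"claw": 1}
  ]
}}

```text
t: 7.9
eef_pos: [0.5483, -0.3322, 0.0643]
tool_rot: [[1.0, -0.027, -0.004], [-0.027, -1.0, 0.003], [-0.004, -0.003, -1.0]]
contact_force: [0.2, -0.5, -0.3]
finger_gap: 0.817
gripper_force: 0.0
```

>>> {"op": "jog_arm", "data": {
  "steps": [
    {"rot": [0,0,0],"offset": [0,0,-0.7],"claw": 1},
    {"rot": [0,0,0],"offset": [0,0,-0.9],"claw": 1},
    {"rot": [0,0,0],"offset": [0,0,-0.9],"claw": 1},
    {"rot": [0,0,0],"offset": [0,0,-0.5],"claw": 1},
    {"rot": [0,0,0],"offset": [0,0,-0.1],"claw": 1}
  ]
}}

```text
t: 8.32
eef_pos: [0.551, -0.334, 0.1985]
tool_rot: [[1.0, -0.027, 0.008], [-0.027, -1.0, -0.006], [0.009, 0.006, -1.0]]
contact_force: [0.7, -0.7, 0.1]
finger_gap: 0.998
gripper_force: 0.0
```

```bash
python3 -c "
from h import *
plan(.5642,.0124,.19,-4.5,20)
cv2.imwrite('pics/p1.png',bot.grab_frame('scene'))"
```

```text
N20 from [ 0.551  -0.334   0.1985] psi -91.56 rot_z -0.8706 off [ 0.3196 -0.3553] z 0.0107; tz=[ 0.0084 -0.0057 -0.9999] F=[ 0.7 -0.7  0.1] gap=0.998 t=8.3
```

View pics/p1.png

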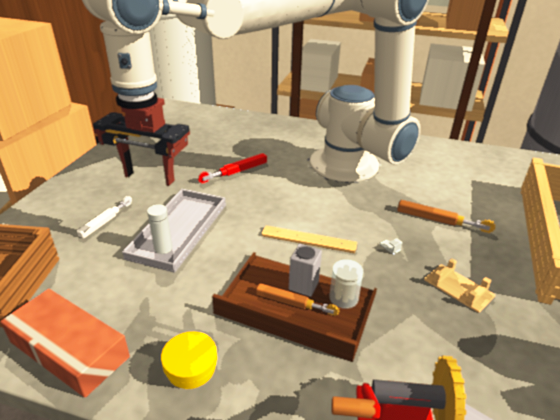

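>>> {"op": "jog_arm", "data": {
  "steps": [
    {"rot": [0,0,-0.87],"offset": [0.32,-0.355,0],"claw": 1},
    {"rot": [0,0,-0.87],"offset": [0.32,-0.355,0],"claw": 1},
    {"rot": [0,0,-0.87],"offset": [0.32,-0.355,0],"claw": 1},
    {"rot": [0,0,-0.87],"offset": [0.32,-0.355,0],"claw": 1},
    {"rot": [0,0,-0.87],"offset": [0.32,-0.355,0],"claw": 1}
  ]
}}

```text
t: 8.78
eef_pos: [0.6037, -0.2541, 0.1883]
tool_rot: [[0.937, 0.348, -0.003], [0.348, -0.937, 0.002], [-0.003, -0.003, -1.0]]
contact_force: [-0.3, -1.0, 0.1]
finger_gap: 0.997
gripper_force: 0.0
```

>>> {"op": "jog_arm", "data": {
  "steps": [
    {"rot": [0,0,-0.87],"offset": [0.32,-0.355,0],"claw": 1},
    {"rot": [0,0,-0.87],"offset": [0.32,-0.355,0],"claw": 1},
    {"rot": [0,0,-0.87],"offset": [0.32,-0.355,0],"claw": 1},
    {"rot": [0,0,-0.87],"offset": [0.32,-0.355,0],"claw": 1},
    {"rot": [0,0,-0.87],"offset": [0.32,-0.355,0],"claw": 1}
  ]
}}

```text
t: 9.2
eef_pos: [0.625, -0.1614, 0.1882]
tool_rot: [[0.741, 0.671, -0.004], [0.671, -0.741, 0.001], [-0.002, -0.003, -1.0]]
contact_force: [-0.3, 0.9, -0.0]
finger_gap: 0.999
gripper_force: 0.0
```

>>> {"op": "jog_arm", "data": {
  "steps": [
    {"rot": [0,0,-0.87],"offset": [0.32,-0.355,0],"claw": 1},
    {"rot": [0,0,-0.87],"offset": [0.32,-0.355,0],"claw": 1},
    {"rot": [0,0,-0.87],"offset": [0.32,-0.355,0],"claw": 1},
    {"rot": [0,0,-0.87],"offset": [0.32,-0.355,0],"claw": 1},
    {"rot": [0,0,-0.87],"offset": [0.32,-0.355,0],"claw": 1}
  ]
}}

```text
t: 9.62
eef_pos: [0.6104, -0.0674, 0.1883]
tool_rot: [[0.44, 0.898, -0.004], [0.898, -0.44, 0.001], [-0.001, -0.004, -1.0]]
contact_force: [-0.0, -0.2, -0.0]
finger_gap: 1.0
gripper_force: 0.0
```

>>> {"op": "jog_arm", "data": {
  "steps": [
    {"rot": [0,0,-0.87],"offset": [0.32,-0.355,0],"claw": 1},
    {"rot": [0,0,-0.87],"offset": [0.32,-0.355,0],"claw": 1},
    {"rot": [0,0,-0.87],"offset": [0.32,-0.355,0],"claw": 1},
    {"rot": [0,0,-0.87],"offset": [0.32,-0.355,0],"claw": 1},
    {"rot": [0,0,-0.87],"offset": [0.32,-0.355,0],"claw": 1}
  ]
}}

```text
t: 10.03
eef_pos: [0.562, 0.0144, 0.1885]
tool_rot: [[0.075, 0.997, -0.004], [0.997, -0.075, 0.0], [-0.0, -0.004, -1.0]]
contact_force: [-0.3, -0.1, -0.3]
finger_gap: 0.997
gripper_force: 0.0
```

>>> {"op": "jog_arm", "data": {
  "steps": [
    {"rot": [0,0,0],"offset": [0,0,0.3],"claw": 1},
    {"rot": [0,0,0],"offset": [0,0,0.3],"claw": 1},
    {"rot": [0,0,0],"offset": [0,0,0.2],"claw": 1},
    {"rot": [0,0,0],"offset": [0,0,0],"claw": 1},
    {"rot": [0,0,0],"offset": [0,0,0],"claw": 1}
  ]
}}

```text
t: 10.45
eef_pos: [0.5628, 0.0127, 0.157]
tool_rot: [[0.081, 0.997, -0.003], [0.997, -0.081, -0.0], [-0.0, -0.003, -1.0]]
contact_force: [-0.6, 0.6, 0.9]
finger_gap: 1.002
gripper_force: 0.0
```

```bash
python3 -c "
from h import *
plan(.5642,.0124,.05,-4.5,1)"
```

```text
N1 from [0.5628 0.0127 0.157 ] psi -4.66 rot_z -0.0313 off [-0.0058  0.0353] z 2.6754; tz=[-0.0033 -0.     -1.    ] F=[-0.6  0.6  0.9] gap=1.002 t=10.4
```

>>> {"op": "jog_arm", "data": {
  "steps": [
    {"rot": [-0.03,0,-0.03],"offset": [0,0.035,0.6],"claw": 1},
    {"rot": [0,0,0],"offset": [0,0,0.8],"claw": 1},
    {"rot": [0,0,0],"offset": [0,0,0.7],"claw": 1},
    {"rot": [0,0,0],"offset": [0,0,0.4],"claw": 1},
    {"rot": [0,0,0],"offset": [0,0,0.15],"claw": 1}
  ]
}}

```text
t: 10.87
eef_pos: [0.5634, 0.0128, 0.0495]
tool_rot: [[0.078, 0.997, -0.003], [0.997, -0.078, -0.0], [-0.0, -0.003, -1.0]]
contact_force: [0.3, -0.6, -1.0]
finger_gap: 1.003
gripper_force: 0.0
```

>>> {"op": "jog_arm", "data": {
  "steps": [
    {"rot": [0,0,0],"offset": [0,0,0],"claw": 0.8},
    {"rot": [0,0,0],"offset": [0,0,0],"claw": 0.7},
    {"rot": [0,0,0],"offset": [0,0,0],"claw": 0.7},
    {"rot": [0,0,0],"offset": [0,0,0],"claw": 0.7},
    {"rot": [0,0,0],"offset": [0,0,0],"claw": 0}
  ]
}}

```text
t: 11.28
eef_pos: [0.5657, 0.0133, 0.0547]
tool_rot: [[0.077, 0.997, 0.005], [0.997, -0.077, -0.0], [0.0, 0.005, -1.0]]
contact_force: [-0.4, 0.0, 0.3]
finger_gap: 0.666
gripper_force: 0.0
```

>>> {"op": "jog_arm", "data": {
  "steps": [
    {"rot": [0,0,0],"offset": [0,0,0],"claw": 0},
    {"rot": [0,0,0],"offset": [0,0,0],"claw": 0},
    {"rot": [0,0,0],"offset": [0,0,0],"claw": 0},
    {"rot": [0,0,0],"offset": [0,0,0],"claw": 0}
  ]
}}

```text
t: 11.62
eef_pos: [0.5653, 0.0133, 0.0542]
tool_rot: [[0.077, 0.997, 0.004], [0.997, -0.077, -0.0], [0.0, 0.004, -1.0]]
contact_force: [-1.5, -0.7, 6.1]
finger_gap: 0.595
gripper_force: 29.8
```

```bash
python3 -c "
from h import *
plan(.465,-.331,.2,-91.6,20)"
```

```text
N20 from [0.5653 0.0133 0.0542] psi -4.41 rot_z 0.8719 off [-0.4301  0.2442] z -0.1823; tz=[ 4.1e-03 -3.0e-04 -1.0e+00] F=[-1.5 -0.7  6.1] gap=0.595 t=11.6
```

>>> {"op": "jog_arm", "data": {
  "steps": [
    {"rot": [0.03,0,0],"offset": [0,0,-0.4],"claw": 0},
    {"rot": [0,0,0],"offset": [0,0,-0.9],"claw": 0},
    {"rot": [0,0,0],"offset": [0,0,-0.9],"claw": 0},
    {"rot": [0,0,0],"offset": [0,0,-0.9],"claw": 0},
    {"rot": [0,0,0],"offset": [0,0,-0.4],"claw": 0}
  ]
}}

```text
t: 12.03
eef_pos: [0.5659, 0.0134, 0.1981]
tool_rot: [[0.077, 0.997, 0.006], [0.997, -0.077, -0.0], [0.0, 0.006, -1.0]]
contact_force: [-0.5, 1.4, -0.7]
finger_gap: 0.599
gripper_force: 29.8
```

>>> {"op": "jog_arm", "data": {
  "steps": [
    {"rot": [0,0,0.872],"offset": [-0.43,0.244,0],"claw": 0},
    {"rot": [0,0,0.872],"offset": [-0.43,0.244,0],"claw": 0},
    {"rot": [0,0,0.872],"offset": [-0.43,0.244,0],"claw": 0},
    {"rot": [0,0,0.872],"offset": [-0.43,0.244,0],"claw": 0},
    {"rot": [0,0,0.872],"offset": [-0.43,0.244,0],"claw": 0}
  ]
}}

```text
t: 12.45
eef_pos: [0.5927, -0.0816, 0.1918]
tool_rot: [[0.445, 0.896, -0.002], [0.896, -0.445, 0.0], [-0.0, -0.002, -1.0]]
contact_force: [1.2, -1.3, -2.2]
finger_gap: 0.594
gripper_force: 29.8
```

>>> {"op": "jog_arm", "data": {
  "steps": [
    {"rot": [0,0,0.872],"offset": [-0.43,0.244,0],"claw": 0},
    {"rot": [0,0,0.872],"offset": [-0.43,0.244,0],"claw": 0},
    {"rot": [0,0,0.872],"offset": [-0.43,0.244,0],"claw": 0},
    {"rot": [0,0,0.872],"offset": [-0.43,0.244,0],"claw": 0},
    {"rot": [0,0,0.872],"offset": [-0.43,0.244,0],"claw": 0}
  ]
}}

```text
t: 12.87
eef_pos: [0.5832, -0.1797, 0.1917]
tool_rot: [[0.746, 0.666, -0.002], [0.666, -0.746, 0.001], [-0.001, -0.002, -1.0]]
contact_force: [-0.4, 0.8, -1.4]
finger_gap: 0.594
gripper_force: 29.8
```

>>> {"op": "jog_arm", "data": {
  "steps": [
    {"rot": [0,0,0.872],"offset": [-0.43,0.244,0],"claw": 0},
    {"rot": [0,0,0.872],"offset": [-0.43,0.244,0],"claw": 0},
    {"rot": [0,0,0.872],"offset": [-0.43,0.244,0],"claw": 0},
    {"rot": [0,0,0.872],"offset": [-0.43,0.244,0],"claw": 0},
    {"rot": [0,0,0.872],"offset": [-0.43,0.244,0],"claw": 0}
  ]
}}

```text
t: 13.28
eef_pos: [0.5379, -0.2671, 0.1918]
tool_rot: [[0.94, 0.342, -0.002], [0.342, -0.94, 0.001], [-0.001, -0.001, -1.0]]
contact_force: [0.3, -0.9, -2.1]
finger_gap: 0.594
gripper_force: 29.8
```

>>> {"op": "jog_arm", "data": {
  "steps": [
    {"rot": [0,0,0.872],"offset": [-0.43,0.244,0],"claw": 0},
    {"rot": [0,0,0.872],"offset": [-0.43,0.244,0],"claw": 0},
    {"rot": [0,0,0.872],"offset": [-0.43,0.244,0],"claw": 0},
    {"rot": [0,0,0.872],"offset": [-0.43,0.244,0],"claw": 0},
    {"rot": [0,0,0.872],"offset": [-0.43,0.244,0],"claw": 0}
  ]
}}

```text
t: 13.7
eef_pos: [0.4635, -0.3314, 0.1918]
tool_rot: [[0.999, -0.032, -0.001], [-0.032, -0.999, 0.001], [-0.001, -0.001, -1.0]]
contact_force: [0.6, -0.1, -1.8]
finger_gap: 0.592
gripper_force: 29.8
```

>>> {"op": "jog_arm", "data": {
  "steps": [
    {"rot": [0,0,0],"offset": [0,0,0.5],"claw": 0},
    {"rot": [0,0,0],"offset": [0,0,0.9],"claw": 0},
    {"rot": [0,0,0],"offset": [0,0,0.7],"claw": 0},
    {"rot": [0,0,0],"offset": [0,0,0.4],"claw": 0},
    {"rot": [0,0,0],"offset": [0,0,0.2],"claw": 0}
  ]
}}

```text
t: 14.12
eef_pos: [0.4627, -0.3295, 0.0804]
tool_rot: [[1.0, -0.028, -0.005], [-0.028, -1.0, 0.004], [-0.005, -0.004, -1.0]]
contact_force: [-0.7, 0.2, -1.5]
finger_gap: 0.589
gripper_force: 29.8
```

>>> {"op": "jog_arm", "data": {
  "steps": [
    {"rot": [0,0,0],"offset": [0,0,0],"claw": 0},
    {"rot": [0,0,0],"offset": [0,0,0],"claw": 0},
    {"rot": [0,0,0],"offset": [0,0,0],"claw": 0}
  ]
}}

```text
t: 14.37
eef_pos: [0.4652, -0.3314, 0.0869]
tool_rot: [[1.0, -0.028, 0.002], [-0.028, -1.0, -0.002], [0.002, 0.002, -1.0]]
contact_force: [0.4, 0.4, -0.9]
finger_gap: 0.596
gripper_force: 29.8
```

```bash
python3 -c "
from h import *
plan(.465,-.331,.0532,-91.6,1)"
```

```text
N1 from [ 0.4652 -0.3314  0.0869] psi -91.60 rot_z -0.0005 off [-0.0056 -0.0092] z 0.8417; tz=[ 0.0021 -0.0017 -1.    ] F=[ 0.4  0.4 -0.9] gap=0.596 t=14.4
```

>>> {"op": "jog_arm", "data": {
  "steps": [
    {"rot": [0,0,0],"offset": [0,0,0.25],"claw": 0},
    {"rot": [0,0,0],"offset": [0,0,0.22],"claw": 0},
    {"rot": [0,0,0],"offset": [0,0,0.14],"claw": 0},
    {"rot": [0,0,0],"offset": [0,0,0.07],"claw": 0},
    {"rot": [0,0,0],"offset": [0,0,0.02],"claw": 0}
  ]
}}

```text
t: 14.78
eef_pos: [0.4639, -0.3305, 0.0557]
tool_rot: [[1.0, -0.028, -0.002], [-0.028, -1.0, 0.001], [-0.002, -0.001, -1.0]]
contact_force: [-0.0, 0.3, -2.1]
finger_gap: 0.595
gripper_force: 29.8
```

>>> {"op": "jog_arm", "data": {
  "steps": [
    {"rot": [0,0,0],"offset": [0,0,0],"claw": 0},
    {"rot": [0,0,0],"offset": [0,0,0.02],"claw": 0},
    {"rot": [0,0,0],"offset": [0,0,0.02],"claw": 0},
    {"rot": [0,0,0],"offset": [0,0,0],"claw": 0}
  ]
}}

```text
t: 15.12
eef_pos: [0.4645, -0.3309, 0.0556]
tool_rot: [[1.0, -0.028, 0.0], [-0.028, -1.0, -0.0], [0.0, 0.0, -1.0]]
contact_force: [-0.6, -0.1, -2.8]
finger_gap: 0.597
gripper_force: 29.8
```

>>> {"op": "jog_arm", "data": {
  "steps": [
    {"rot": [0,0,0],"offset": [0,0,0.02],"claw": 0},
    {"rot": [0,0,0],"offset": [0,0,0.02],"claw": 0},
    {"rot": [0,0,0],"offset": [0,0,0.015],"claw": 0},
    {"rot": [0,0,0],"offset": [0,0,0.01],"claw": 0},
    {"rot": [0,0,0],"offset": [0,0,0],"claw": 0}
  ]
}}

```text
t: 15.53
eef_pos: [0.4645, -0.3309, 0.0533]
tool_rot: [[1.0, -0.028, 0.0], [-0.028, -1.0, -0.0], [0.0, 0.0, -1.0]]
contact_force: [-0.2, 0.6, 0.8]
finger_gap: 0.593
gripper_force: 29.8
```

>>> {"op": "jog_arm", "data": {
  "steps": [
    {"rot": [0,0,0],"offset": [0,0,0],"claw": 0}
  ]
}}

```text
t: 15.62
eef_pos: [0.4645, -0.3309, 0.0532]
tool_rot: [[1.0, -0.028, 0.0], [-0.028, -1.0, -0.0], [0.0, 0.0, -1.0]]
contact_force: [-1.0, 1.0, 2.2]
finger_gap: 0.596
gripper_force: 29.8
```

>>> {"op": "jog_arm", "data": {
  "steps": [
    {"rot": [0,0,0],"offset": [0,0,0],"claw": 0.7},
    {"rot": [0,0,0],"offset": [0,0,0],"claw": 1},
    {"rot": [0,0,0],"offset": [0,0,0],"claw": 1},
    {"rot": [0,0,0],"offset": [0,0,0],"claw": 1},
    {"rot": [0,0,0],"offset": [0,0,-0.3],"claw": 1}
  ]
}}

```text
t: 16.03
eef_pos: [0.4633, -0.3299, 0.0624]
tool_rot: [[1.0, -0.028, -0.004], [-0.028, -1.0, 0.003], [-0.004, -0.003, -1.0]]
contact_force: [0.4, 0.3, -0.9]
finger_gap: 0.932
gripper_force: 0.0
```

>>> {"op": "jog_arm", "data": {
  "steps": [
    {"rot": [0,0,0],"offset": [0,0,-0.7],"claw": 1},
    {"rot": [0,0,0],"offset": [0,0,-0.9],"claw": 1},
    {"rot": [0,0,0],"offset": [0,0,-0.9],"claw": 1},
    {"rot": [0,0,0],"offset": [0,0,-0.5],"claw": 1},
    {"rot": [0,0,0],"offset": [0,0,-0.1],"claw": 1}
  ]
}}

```text
t: 16.45
eef_pos: [0.4659, -0.332, 0.1958]
tool_rot: [[1.0, -0.028, 0.008], [-0.028, -1.0, -0.006], [0.008, 0.006, -1.0]]
contact_force: [0.5, -0.7, 0.7]
finger_gap: 0.998
gripper_force: 0.0
```

```bash
python3 -c "
from h import *
plan(.5714,.1002,.15,-6,20,[.4645,-.3309,.1892,-91.6])
plan(.5714,.1002,.15,-6,20)"
```

```text
N20 from [ 0.4645 -0.3309  0.1892] psi -91.60 rot_z -0.8560 off [ 0.4873 -0.3674] z 0.0490; tz=[ 0.0076 -0.0061 -1.    ] F=[ 0.5 -0.7  0.7] gap=0.998 t=16.4
N20 from [ 0.4659 -0.332   0.1958] psi -91.61 rot_z -0.8561 off [ 0.4868 -0.3698] z 0.0572; tz=[ 0.0076 -0.0061 -1.    ] F=[ 0.5 -0.7  0.7] gap=0.998 t=16.4
```

>>> {"op": "jog_arm", "data": {
  "steps": [
    {"rot": [0,0,-0.856],"offset": [0.487,-0.368,0],"claw": 1},
    {"rot": [0,0,-0.856],"offset": [0.487,-0.368,0],"claw": 1},
    {"rot": [0,0,-0.856],"offset": [0.487,-0.368,0],"claw": 1},
    {"rot": [0,0,-0.856],"offset": [0.487,-0.368,0],"claw": 1},
    {"rot": [0,0,-0.856],"offset": [0.487,-0.368,0],"claw": 1}
  ]
}}

```text
t: 16.87
eef_pos: [0.5521, -0.2456, 0.1875]
tool_rot: [[0.94, 0.342, -0.002], [0.342, -0.94, 0.001], [-0.001, -0.001, -1.0]]
contact_force: [0.0, -0.9, 1.2]
finger_gap: 1.002
gripper_force: 0.0
```

>>> {"op": "jog_arm", "data": {
  "steps": [
    {"rot": [0,0,-0.856],"offset": [0.487,-0.368,0],"claw": 1},
    {"rot": [0,0,-0.856],"offset": [0.487,-0.368,0],"claw": 1},
    {"rot": [0,0,-0.856],"offset": [0.487,-0.368,0],"claw": 1},
    {"rot": [0,0,-0.856],"offset": [0.487,-0.368,0],"claw": 1},
    {"rot": [0,0,-0.856],"offset": [0.487,-0.368,0],"claw": 1}
  ]
}}

```text
t: 17.28
eef_pos: [0.6023, -0.1349, 0.1874]
tool_rot: [[0.75, 0.661, -0.002], [0.661, -0.75, 0.001], [-0.001, -0.002, -1.0]]
contact_force: [-0.5, -0.1, 0.2]
finger_gap: 1.001
gripper_force: 0.0
```

>>> {"op": "jog_arm", "data": {
  "steps": [
    {"rot": [0,0,-0.856],"offset": [0.487,-0.368,0],"claw": 1},
    {"rot": [0,0,-0.856],"offset": [0.487,-0.368,0],"claw": 1},
    {"rot": [0,0,-0.856],"offset": [0.487,-0.368,0],"claw": 1},
    {"rot": [0,0,-0.856],"offset": [0.487,-0.368,0],"claw": 1},
    {"rot": [0,0,-0.856],"offset": [0.487,-0.368,0],"claw": 1}
  ]
}}

```text
t: 17.7
eef_pos: [0.6086, -0.0136, 0.1875]
tool_rot: [[0.457, 0.889, -0.002], [0.889, -0.457, 0.0], [-0.001, -0.002, -1.0]]
contact_force: [0.1, 0.7, -0.4]
finger_gap: 1.001
gripper_force: 0.0
```

>>> {"op": "jog_arm", "data": {
  "steps": [
    {"rot": [0,0,-0.856],"offset": [0.487,-0.368,0],"claw": 1},
    {"rot": [0,0,-0.856],"offset": [0.487,-0.368,0],"claw": 1},
    {"rot": [0,0,-0.856],"offset": [0.487,-0.368,0],"claw": 1},
    {"rot": [0,0,-0.856],"offset": [0.487,-0.368,0],"claw": 1},
    {"rot": [0,0,-0.856],"offset": [0.487,-0.368,0],"claw": 1}
  ]
}}

```text
t: 18.12
eef_pos: [0.5702, 0.1015, 0.1875]
tool_rot: [[0.101, 0.995, -0.002], [0.995, -0.101, -0.0], [-0.0, -0.002, -1.0]]
contact_force: [-0.0, 0.3, -0.3]
finger_gap: 0.999
gripper_force: 0.0
```

>>> {"op": "jog_arm", "data": {
  "steps": [
    {"rot": [0,0,0],"offset": [0,0,0.3],"claw": 1},
    {"rot": [0,0,0],"offset": [0,0,0.3],"claw": 1},
    {"rot": [0,0,0],"offset": [0,0,0.2],"claw": 1},
    {"rot": [0,0,0],"offset": [0,0,0],"claw": 1},
    {"rot": [0,0,0],"offset": [0,0,0],"claw": 1}
  ]
}}

```text
t: 18.53
eef_pos: [0.5707, 0.0993, 0.1551]
tool_rot: [[0.107, 0.994, -0.003], [0.994, -0.107, -0.001], [-0.001, -0.003, -1.0]]
contact_force: [-0.0, 0.1, 0.4]
finger_gap: 0.999
gripper_force: 0.0
```

```bash
python3 -c "
from h import *
plan(.5714,.1002,.045,-6,1)"
```

```text
N1 from [0.5707 0.0993 0.1551] psi -6.13 rot_z -0.0256 off [0.0243 0.0162] z 2.7533; tz=[-2.8e-03 -6.0e-04 -1.0e+00] F=[-0.   0.1  0.4] gap=0.999 t=18.5
```

>>> {"op": "jog_arm", "data": {
  "steps": [
    {"rot": [0,0,-0.02],"offset": [0.024,0.016,0.6],"claw": 1},
    {"rot": [0,0,0],"offset": [0,0,0.85],"claw": 1},
    {"rot": [0,0,0],"offset": [0,0,0.7],"claw": 1},
    {"rot": [0,0,0],"offset": [0,0,0.45],"claw": 1},
    {"rot": [0,0,0],"offset": [0,0,0.18],"claw": 1}
  ]
}}

```text
t: 18.95
eef_pos: [0.5702, 0.1002, 0.042]
tool_rot: [[0.105, 0.994, -0.005], [0.995, -0.105, -0.001], [-0.001, -0.005, -1.0]]
contact_force: [-0.3, -0.8, -0.3]
finger_gap: 0.999
gripper_force: 0.0
```

>>> {"op": "jog_arm", "data": {
  "steps": [
    {"rot": [0,0,0],"offset": [0,0,0],"claw": 0.8},
    {"rot": [0,0,0],"offset": [0,0,0],"claw": 0.8},
    {"rot": [0,0,0],"offset": [0,0,0],"claw": 0.8},
    {"rot": [0,0,0],"offset": [0,0,0],"claw": 0},
    {"rot": [0,0,0],"offset": [0,0,0],"claw": 0}
  ]
}}

```text
t: 19.37
eef_pos: [0.5727, 0.1014, 0.0474]
tool_rot: [[0.103, 0.995, 0.003], [0.995, -0.103, 0.0], [0.001, 0.003, -1.0]]
contact_force: [1.5, -0.8, 2.4]
finger_gap: 0.685
gripper_force: 1.8
```

>>> {"op": "jog_arm", "data": {
  "steps": [
    {"rot": [0,0,0],"offset": [0,0,0],"claw": 0},
    {"rot": [0,0,0],"offset": [0,0,0],"claw": 0},
    {"rot": [0,0,0],"offset": [0,0,0],"claw": 0}
  ]
}}

```text
t: 19.62
eef_pos: [0.5727, 0.1014, 0.0474]
tool_rot: [[0.103, 0.995, 0.003], [0.995, -0.103, 0.0], [0.001, 0.003, -1.0]]
contact_force: [0.7, -0.8, 6.4]
finger_gap: 0.679
gripper_force: 30.0
```

```bash
python3 -c "
from h import *
plan(.38,-.3287,.2,-91.6,20)"
```

```text
N20 from [0.5727 0.1014 0.0474] psi -5.91 rot_z 0.8569 off [-0.5985  0.2476] z -0.1907; tz=[ 3.1e-03  2.0e-04 -1.0e+00] F=[ 0.7 -0.8  6.4] gap=0.679 t=19.6
```

>>> {"op": "jog_arm", "data": {
  "steps": [
    {"rot": [0,0,0],"offset": [0,0,-0.4],"claw": 0},
    {"rot": [0,0,0],"offset": [0,0,-0.9],"claw": 0},
    {"rot": [0,0,0],"offset": [0,0,-0.9],"claw": 0},
    {"rot": [0,0,0],"offset": [0,0,-0.9],"claw": 0},
    {"rot": [0,0,0],"offset": [0,0,-0.5],"claw": 0}
  ]
}}

```text
t: 20.03
eef_pos: [0.5722, 0.1015, 0.1939]
tool_rot: [[0.103, 0.995, 0.004], [0.995, -0.103, 0.001], [0.001, 0.004, -1.0]]
contact_force: [-0.1, -0.4, -1.2]
finger_gap: 0.68
gripper_force: 30.0
```

>>> {"op": "jog_arm", "data": {
  "steps": [
    {"rot": [0,0,0.857],"offset": [-0.599,0.248,0],"claw": 0},
    {"rot": [0,0,0.857],"offset": [-0.599,0.248,0],"claw": 0},
    {"rot": [0,0,0.857],"offset": [-0.599,0.248,0],"claw": 0},
    {"rot": [0,0,0.857],"offset": [-0.599,0.248,0],"claw": 0},
    {"rot": [0,0,0.857],"offset": [-0.599,0.248,0],"claw": 0}
  ]
}}

```text
t: 20.45
eef_pos: [0.5894, -0.0273, 0.1885]
tool_rot: [[0.462, 0.887, -0.002], [0.887, -0.462, 0.0], [-0.001, -0.002, -1.0]]
contact_force: [-0.5, -0.8, -2.1]
finger_gap: 0.676
gripper_force: 30.0
```

>>> {"op": "jog_arm", "data": {
  "steps": [
    {"rot": [0,0,0.857],"offset": [-0.599,0.248,0],"claw": 0},
    {"rot": [0,0,0.857],"offset": [-0.599,0.248,0],"claw": 0},
    {"rot": [0,0,0.857],"offset": [-0.599,0.248,0],"claw": 0},
    {"rot": [0,0,0.857],"offset": [-0.599,0.248,0],"claw": 0},
    {"rot": [0,0,0.857],"offset": [-0.599,0.248,0],"claw": 0}
  ]
}}

```text
t: 20.87
eef_pos: [0.559, -0.1528, 0.1884]
tool_rot: [[0.754, 0.656, -0.002], [0.656, -0.754, 0.001], [-0.001, -0.002, -1.0]]
contact_force: [0.1, -1.1, -2.0]
finger_gap: 0.68
gripper_force: 30.0
```

>>> {"op": "jog_arm", "data": {
  "steps": [
    {"rot": [0,0,0.857],"offset": [-0.599,0.248,0],"claw": 0},
    {"rot": [0,0,0.857],"offset": [-0.599,0.248,0],"claw": 0},
    {"rot": [0,0,0.857],"offset": [-0.599,0.248,0],"claw": 0},
    {"rot": [0,0,0.857],"offset": [-0.599,0.248,0],"claw": 0},
    {"rot": [0,0,0.857],"offset": [-0.599,0.248,0],"claw": 0}
  ]
}}

```text
t: 21.28
eef_pos: [0.485, -0.2584, 0.1885]
tool_rot: [[0.942, 0.335, -0.002], [0.335, -0.942, 0.001], [-0.001, -0.001, -1.0]]
contact_force: [-0.9, -0.8, -1.9]
finger_gap: 0.683
gripper_force: 30.0
```

>>> {"op": "jog_arm", "data": {
  "steps": [
    {"rot": [0,0,0.857],"offset": [-0.599,0.248,0],"claw": 0},
    {"rot": [0,0,0.857],"offset": [-0.599,0.248,0],"claw": 0},
    {"rot": [0,0,0.857],"offset": [-0.599,0.248,0],"claw": 0},
    {"rot": [0,0,0.857],"offset": [-0.599,0.248,0],"claw": 0},
    {"rot": [0,0,0.857],"offset": [-0.599,0.248,0],"claw": 0}
  ]
}}

```text
t: 21.7
eef_pos: [0.3775, -0.3295, 0.1886]
tool_rot: [[0.999, -0.032, -0.001], [-0.032, -0.999, 0.001], [-0.001, -0.001, -1.0]]
contact_force: [0.4, -0.9, -2.2]
finger_gap: 0.68
gripper_force: 30.0
```

>>> {"op": "jog_arm", "data": {
  "steps": [
    {"rot": [0,0,0],"offset": [0,0,0.5],"claw": 0},
    {"rot": [0,0,0],"offset": [0,0,0.9],"claw": 0},
    {"rot": [0,0,0],"offset": [0,0,0.7],"claw": 0},
    {"rot": [0,0,0],"offset": [0,0,0.4],"claw": 0},
    {"rot": [0,0,0],"offset": [0,0,0.2],"claw": 0}
  ]
}}

```text
t: 22.12
eef_pos: [0.3772, -0.3276, 0.0774]
tool_rot: [[1.0, -0.028, -0.005], [-0.028, -1.0, 0.005], [-0.005, -0.005, -1.0]]
contact_force: [-0.8, -0.1, -2.6]
finger_gap: 0.679
gripper_force: 30.0
```

>>> {"op": "jog_arm", "data": {
  "steps": [
    {"rot": [0,0,0],"offset": [0,0,0],"claw": 0},
    {"rot": [0,0,0],"offset": [0,0,0],"claw": 0},
    {"rot": [0,0,0],"offset": [0,0,0],"claw": 0}
  ]
}}

```text
t: 22.37
eef_pos: [0.3796, -0.3298, 0.0834]
tool_rot: [[1.0, -0.028, 0.002], [-0.028, -1.0, -0.002], [0.002, 0.002, -1.0]]
contact_force: [-0.3, -0.2, -1.4]
finger_gap: 0.676
gripper_force: 30.0
```

```bash
python3 -c "
from h import *
plan(.38,-.3287,.0464,-91.6,1)"
```

```text
N1 from [ 0.3796 -0.3298  0.0834] psi -91.60 rot_z -0.0005 off [ 0.0103 -0.027 ] z 0.9242; tz=[ 0.0018 -0.0017 -1.    ] F=[-0.3 -0.2 -1.4] gap=0.676 t=22.4
```

>>> {"op": "jog_arm", "data": {
  "steps": [
    {"rot": [0,0,0],"offset": [0,-0.02,0.25],"claw": 0},
    {"rot": [0,0,0],"offset": [0,0,0.25],"claw": 0},
    {"rot": [0,0,0],"offset": [0,0,0.16],"claw": 0},
    {"rot": [0,0,0],"offset": [0,0,0.09],"claw": 0},
    {"rot": [0,0,0],"offset": [0,0,0.03],"claw": 0}
  ]
}}

```text
t: 22.78
eef_pos: [0.3784, -0.3279, 0.049]
tool_rot: [[1.0, -0.028, -0.002], [-0.028, -1.0, 0.002], [-0.002, -0.002, -1.0]]
contact_force: [-0.1, -0.2, -1.1]
finger_gap: 0.68
gripper_force: 30.0
```

>>> {"op": "jog_arm", "data": {
  "steps": [
    {"rot": [0,0,0],"offset": [0,0,0],"claw": 0},
    {"rot": [0,0,0],"offset": [0,0,0.02],"claw": 0},
    {"rot": [0,0,0],"offset": [0,0,0.02],"claw": 0},
    {"rot": [0,0,0],"offset": [0,0,0],"claw": 0}
  ]
}}

```text
t: 23.12
eef_pos: [0.379, -0.3285, 0.0491]
tool_rot: [[1.0, -0.028, 0.0], [-0.028, -1.0, -0.0], [0.0, 0.0, -1.0]]
contact_force: [-0.3, 0.9, -2.4]
finger_gap: 0.678
gripper_force: 30.0
```

>>> {"op": "jog_arm", "data": {
  "steps": [
    {"rot": [0,0,0],"offset": [0,0,0.02],"claw": 0},
    {"rot": [0,0,0],"offset": [0,0,0.015],"claw": 0},
    {"rot": [0,0,0],"offset": [0,0,0.01],"claw": 0},
    {"rot": [0,0,0],"offset": [0,0,0],"claw": 0},
    {"rot": [0,0,0],"offset": [0,0,0],"claw": 0}
  ]
}}

```text
t: 23.53
eef_pos: [0.3789, -0.3284, 0.047]
tool_rot: [[1.0, -0.028, -0.0], [-0.028, -1.0, -0.0], [-0.0, 0.0, -1.0]]
contact_force: [-0.2, -0.5, -1.6]
finger_gap: 0.681
gripper_force: 30.0
```

>>> {"op": "jog_arm", "data": {
  "steps": [
    {"rot": [0,0,0],"offset": [0,0,0.01],"claw": 0},
    {"rot": [0,0,0],"offset": [0,0,0.01],"claw": 0},
    {"rot": [0,0,0],"offset": [0,0,0],"claw": 0},
    {"rot": [0,0,0],"offset": [0,0,0],"claw": 0}
  ]
}}

```text
t: 23.87
eef_pos: [0.3789, -0.3285, 0.0464]
tool_rot: [[1.0, -0.028, 0.0], [-0.028, -1.0, -0.0], [0.0, 0.0, -1.0]]
contact_force: [0.2, 0.5, -1.0]
finger_gap: 0.675
gripper_force: 30.0
```

>>> {"op": "jog_arm", "data": {
  "steps": [
    {"rot": [0,0,0],"offset": [0,0,0.01],"claw": 0},
    {"rot": [0,0,0],"offset": [0,0,0],"claw": 0},
    {"rot": [0,0,0],"offset": [0,0,0],"claw": 0.8},
    {"rot": [0,0,0],"offset": [0,0,0],"claw": 1},
    {"rot": [0,0,0],"offset": [0,0,0],"claw": 1}
  ]
}}

```text
t: 24.28
eef_pos: [0.379, -0.3285, 0.0459]
tool_rot: [[1.0, -0.028, 0.0], [-0.028, -1.0, -0.0], [0.0, 0.0, -1.0]]
contact_force: [1.0, -0.1, -0.9]
finger_gap: 0.864
gripper_force: 0.0
```

>>> {"op": "jog_arm", "data": {
  "steps": [
    {"rot": [0,0,0],"offset": [0,0,0],"claw": 1},
    {"rot": [0,0,0],"offset": [0,0,-0.5],"claw": 1},
    {"rot": [0,0,0],"offset": [0,0,-0.9],"claw": 1},
    {"rot": [0,0,0],"offset": [0,0,-0.9],"claw": 1},
    {"rot": [0,0,0],"offset": [0,0,-0.9],"claw": 1}
  ]
}}

```text
t: 24.7
eef_pos: [0.3786, -0.3281, 0.1749]
tool_rot: [[1.0, -0.028, -0.001], [-0.028, -1.0, 0.001], [-0.001, -0.001, -1.0]]
contact_force: [-0.4, -0.6, 0.6]
finger_gap: 1.005
gripper_force: 0.0
```

>>> {"op": "jog_arm", "data": {
  "steps": [
    {"rot": [0,0,0],"offset": [0,0,-0.4],"claw": 1},
    {"rot": [0,0,0],"offset": [0,0,0],"claw": 1},
    {"rot": [0,0,0],"offset": [0,0,0],"claw": 1}
  ]
}}

```text
t: 24.95
eef_pos: [0.3793, -0.3288, 0.1906]
tool_rot: [[1.0, -0.028, 0.002], [-0.028, -1.0, -0.002], [0.002, 0.001, -1.0]]
contact_force: [-0.1, 0.2, -0.1]
finger_gap: 1.002
gripper_force: 0.0
```

```bash
python3 -c "
from h import *
a=bot.grab_frame('top');b=bot.grab_frame('scene');cv2.imwrite('pics/t2.png',a);cv2.imwrite('pics/s2.png',b)
r=lambda im,s:cv2.resize(im,None,fx=s,fy=s,interpolation=cv2.INTER_CUBIC)
A=r(a[70:160,185:305],6);B=r(b[250:355,210:380],4);print(A.shape,B.shape)
cv2.imwrite('pics/t2c.png',A);cv2.imwrite('pics/s2c.png',B)
plan(.614,-.0196,.15,-94,10)"
```

```text
(540, 720, 3) (420, 680, 3)
N10 from [ 0.3785 -0.328   0.1879] psi -91.61 rot_z 0.0478 off [ 0.5521 -0.7978] z 0.0946; tz=[-0.002   0.0019 -1.    ] F=[-0.6 -0.6 -0.6] gap=1.002 t=25.1
```

View pics/t2c.png

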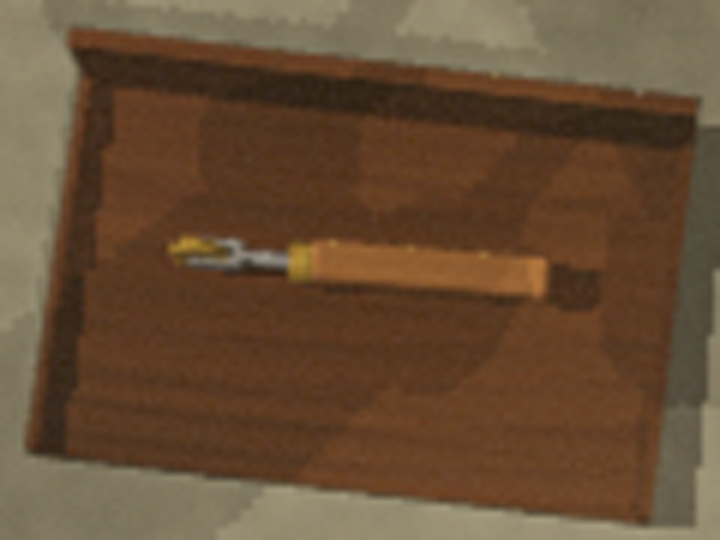

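View pics/s2c.png

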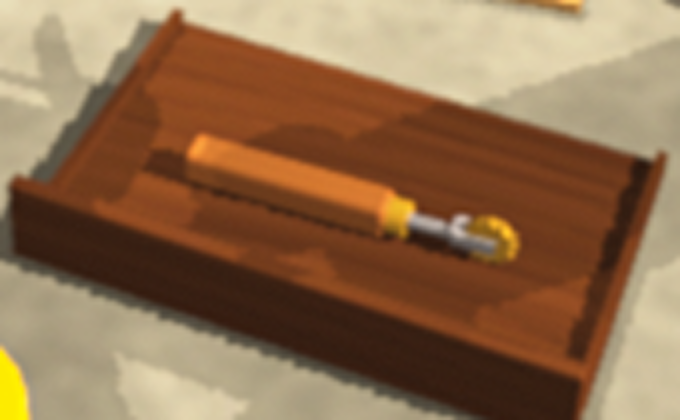

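```bash
cat > fit.py <<'E'
from h import *
from scipy.optimize import minimize
np.set_printoptions(precision=4,suppress=True)
im={"top":(cv2.imread("pics/t2.png"),185,70,305,160),"scene":(cv2.imread("pics/s2.png"),210,250,380,355)}
masks={}
for n,(a,x0,y0,x1,y1) in im.items():
    h=cv2.cvtColor(a,cv2.COLOR_BGR2HSV)[y0:y1,x0:x1].astype(int)
    m=((h[...,2]>120 if n=="top" else h[...,2]>125)&(h[...,1]>120)&(h[...,0]<25)).astype(np.uint8)
    k,l,s,c=cv2.connectedComponentsWithStats(m);i=1+s[1:,4].argmax();masks[n]=(cv2.resize((l==i).astype(np.uint8),None,fx=8,fy=8,interpolation=cv2.INTER_NEAREST),x0,y0);print(n,s[i])
def cost(p,L0=-.055,L1=.055,W=.01):
    x,y,t=p;c,s=np.cos(t),np.sin(t);r=0
    for n,(m,x0,y0) in masks.items():
        P=[px(n,[x+c*a-s*b,y+s*a+c*b,z]) for a in(L0,L1) for b in(-W,W) for z in(.006,.026)]
        P=(np.array(P)-[x0,y0]+.5)*8
        q=np.zeros_like(m);cv2.fillConvexPoly(q,cv2.convexHull(P.astype(np.float32)).astype(int),1)
        r+=1-(q&m).sum()/(q|m).sum()
    return r
for L1 in(.055,.064):
    r=min((minimize(lambda v:cost([v[0]/100,v[1]/100,v[2]/10],-.055,L1),[61.4+d,-2,np.radians(86)*10],method="Nelder-Mead",options=dict(initial_simplex=[[61.4+d,-2,15],[62+d,-2,15],[61.4+d,-1.3,15],[61.4+d,-2,15.6]])) for d in(0,.4,-.4)),key=lambda r:r.fun)
    print(L1,r.fun,r.x[0]/100,r.x[1]/100,np.degrees(r.x[2]/10))
T=lambda x,y,z:w("top",185+(x+.5)/6-.5,70+(y+.5)/6-.5,z)
S=lambda x,y,z:w("scene",210+(x+.5)/4-.5,250+(y+.5)/4-.5,z)
print("wheel end",T(168,247,.019),S(518,238,.019))
C=lambda x,y,z:w("scene",400+(x+.5)/6-.5,225+(y+.5)/6-.5,z)
print("cr",[C(*p,.006)[:2] for p in[(147,318),(478,522),(576,415)]])
E
python3 fit.py
```

```text
top [ 48  40  43  10 266]
scene [  34    3   79   56 1852]Traceback (most recent call last):
  File "fit.py", line 19, in <module>
    r=min((minimize(lambda v:cost([v[0]/100,v[1]/100,v[2]/10],-.055,L1),[61.4+d,-2,np.radians(86)*10],method="Nelder-Mead",options=dict(initial_simplex=[[61.4+d,-2,15],[62+d,-2,15],[61.4+d,-1.3,15],[61.4+d,-2,15.6]])) for d in(0,.4,-.4)),key=lambda r:r.fun)
  File "fit.py", line 19, in <genexpr>
    r=min((minimize(lambda v:cost([v[0]/100,v[1]/100,v[2]/10],-.055,L1),[61.4+d,-2,np.radians(86)*10],method="Nelder-Mead",options=dict(initial_simplex=[[61.4+d,-2,15],[62+d,-2,15],[61.4+d,-1.3,15],[61.4+d,-2,15.6]])) for d in(0,.4,-.4)),key=lambda r:r.fun)
           ~~~~~~~~^^^^^^^^^^^^^^^^^^^^^^^^^^^^^^^^^^^^^^^^^^^^^^^^^^^^^^^^^^^^^^^^^^^^^^^^^^^^^^^^^^^^^^^^^^^^^^^^^^^^^^^^^^^^^^^^^^^^^^^^^^^^^^^^^^^^^^^^^^^^^^^^^^^^^^^^^^^^^^^^^^^^^^^^^^^^^^^^^^^^^^^^^^^^^^^^^^^^^^
    res = _minimize_neldermead(fun, x0, args, callback, bounds=bounds,
                               **options)
    fxe = func(xe)
    fx = function(np.copy(x), *(wrapper_args + args))
  File "fit.py", line 19, in <lambda>
    r=min((minimize(lambda v:cost([v[0]/100,v[1]/100,v[2]/10],-.055,L1),[61.4+d,-2,np.radians(86)*10],method="Nelder-Mead",options=dict(initial_simplex=[[61.4+d,-2,15],[62+d,-2,15],[61.4+d,-1.3,15],[61.4+d,-2,15.6]])) for d in(0,.4,-.4)),key=lambda r:r.fun)
                             ~~~~^^^^^^^^^^^^^^^^^^^^^^^^^^^^^^^^^^^^^^
  File "fit.py", line 13, in cost
    P=[px(n,[x+c*a-s*b,y+s*a+c*b,z]) for a in(L0,L1) for b in(-W,W) for z in(.006,.026)]
       ~~^^^^^^^^^^^^^^^^^^^^^^^^^^^
  File "h.py", line 9, in px
    c,f,P=cal(n);q=P[:3,:3].T@(np.array(p)-P[:3,3]);return (c["cx"]+f*q[0]/q[2],c["cy"]+f*q[1]/q[2])
          ~~~^^^
  File "h.py", line 4, in cal
    c=bot.calibration(n);f=210/np.tan(np.radians(c["fov_y"])/2);return c,f,np.array(c["pose"])
ValueError: time passes only in moves, steps and waits
```

```bash
python3 - <<'E'
s=open('h.py').read();s=s.replace("def cal(n):","import functools\n@functools.cache\ndef cal(n):",1);open('h.py','w').write(s)
f=open('fit.py').read();f=f.replace('210,250,380,355)','254,280,314,314)').replace('h[...,2]>125','h[...,2]>165');open('fit.py','w').write(f)
E
python3 fit.py
```

```text
top [ 48  40  43  10 266]
scene [  3   3  57  25 414]
0.055 0.8605857759736432 0.6171539898796753 -0.017488770902540068 84.67117137802612
0.064 0.8410840935305801 0.6166393726531422 -0.019564914965127734 85.63197802314278
wheel end [0.6269 0.1011 0.019 ] [0.6191 0.0995 0.019 ]
cr [array([0.4588, 0.2616]), array([0.5266, 0.3735]), array([0.4627, 0.4103])]
```

```bash
python3 -c "
from h import *
plan(.617,-.0095,.15,-4.7,20)"
```

```text
N20 from [ 0.3785 -0.328   0.1879] psi -91.61 rot_z -0.8691 off [ 0.5332 -0.128 ] z 0.0473; tz=[-0.002   0.0019 -1.    ] F=[-0.6 -0.6 -0.6] gap=1.002 t=25.1
```

>>> {"op": "jog_arm", "data": {
  "steps": [
    {"rot": [0,0,-0.869],"offset": [0.533,-0.128,0],"claw": 1},
    {"rot": [0,0,-0.869],"offset": [0.533,-0.128,0],"claw": 1},
    {"rot": [0,0,-0.869],"offset": [0.533,-0.128,0],"claw": 1},
    {"rot": [0,0,-0.869],"offset": [0.533,-0.128,0],"claw": 1},
    {"rot": [0,0,-0.869],"offset": [0.533,-0.128,0],"claw": 1}
  ]
}}

```text
t: 25.47
eef_pos: [0.4811, -0.2893, 0.1869]
tool_rot: [[0.938, 0.347, -0.004], [0.347, -0.938, 0.002], [-0.003, -0.003, -1.0]]
contact_force: [0.3, -0.0, -0.2]
finger_gap: 1.0
gripper_force: 0.0
```

>>> {"op": "jog_arm", "data": {
  "steps": [
    {"rot": [0,0,-0.869],"offset": [0.533,-0.128,0],"claw": 1},
    {"rot": [0,0,-0.869],"offset": [0.533,-0.128,0],"claw": 1},
    {"rot": [0,0,-0.869],"offset": [0.533,-0.128,0],"claw": 1},
    {"rot": [0,0,-0.869],"offset": [0.533,-0.128,0],"claw": 1},
    {"rot": [0,0,-0.869],"offset": [0.533,-0.128,0],"claw": 1}
  ]
}}

```text
t: 25.88
eef_pos: [0.5615, -0.2157, 0.1867]
tool_rot: [[0.743, 0.67, -0.004], [0.67, -0.743, 0.002], [-0.002, -0.004, -1.0]]
contact_force: [0.2, 0.7, 0.0]
finger_gap: 0.998
gripper_force: 0.0
```

>>> {"op": "jog_arm", "data": {
  "steps": [
    {"rot": [0,0,-0.869],"offset": [0.533,-0.128,0],"claw": 1},
    {"rot": [0,0,-0.869],"offset": [0.533,-0.128,0],"claw": 1},
    {"rot": [0,0,-0.869],"offset": [0.533,-0.128,0],"claw": 1},
    {"rot": [0,0,-0.869],"offset": [0.533,-0.128,0],"claw": 1},
    {"rot": [0,0,-0.869],"offset": [0.533,-0.128,0],"claw": 1}
  ]
}}

```text
t: 26.3
eef_pos: [0.6089, -0.1175, 0.1866]
tool_rot: [[0.442, 0.897, -0.004], [0.897, -0.442, 0.001], [-0.001, -0.004, -1.0]]
contact_force: [0.6, 0.4, -0.8]
finger_gap: 1.002
gripper_force: 0.0
```

>>> {"op": "jog_arm", "data": {
  "steps": [
    {"rot": [0,0,-0.869],"offset": [0.533,-0.128,0],"claw": 1},
    {"rot": [0,0,-0.869],"offset": [0.533,-0.128,0],"claw": 1},
    {"rot": [0,0,-0.869],"offset": [0.533,-0.128,0],"claw": 1},
    {"rot": [0,0,-0.869],"offset": [0.533,-0.128,0],"claw": 1},
    {"rot": [0,0,-0.869],"offset": [0.533,-0.128,0],"claw": 1}
  ]
}}

```text
t: 26.72
eef_pos: [0.6165, -0.0088, 0.1867]
tool_rot: [[0.078, 0.997, -0.005], [0.997, -0.078, 0.0], [0.0, -0.005, -1.0]]
contact_force: [0.2, 0.7, -0.4]
finger_gap: 1.003
gripper_force: 0.0
```

>>> {"op": "jog_arm", "data": {
  "steps": [
    {"rot": [0,0,0],"offset": [0,0,0.5],"claw": 1},
    {"rot": [0,0,0],"offset": [0,0,0.9],"claw": 1},
    {"rot": [0,0,0],"offset": [0,0,0.9],"claw": 1},
    {"rot": [0,0,0],"offset": [0,0,0.6],"claw": 1},
    {"rot": [0,0,0],"offset": [0,0,0.3],"claw": 1}
  ]
}}

```text
t: 27.13
eef_pos: [0.6136, -0.0096, 0.0543]
tool_rot: [[0.082, 0.997, -0.011], [0.997, -0.082, 0.001], [-0.0, -0.011, -1.0]]
contact_force: [-0.8, -0.6, -0.3]
finger_gap: 0.997
gripper_force: 0.0
```

>>> {"op": "jog_arm", "data": {
  "steps": [
    {"rot": [0,0,0],"offset": [0,0,0],"claw": 1},
    {"rot": [0,0,0],"offset": [0,0,0],"claw": 0.6},
    {"rot": [0,0,0],"offset": [0,0,0],"claw": 0.6},
    {"rot": [0,0,0],"offset": [0,0,0],"claw": 0.6},
    {"rot": [0,0,0],"offset": [0,0,0],"claw": 0.6}
  ]
}}

```text
t: 27.55
eef_pos: [0.6185, -0.0101, 0.0641]
tool_rot: [[0.082, 0.997, 0.004], [0.997, -0.082, -0.0], [0.0, 0.004, -1.0]]
contact_force: [0.8, -0.2, -0.6]
finger_gap: 0.74
gripper_force: 0.0
```

```bash
python3 -c "
from h import *
plan(.617,-.0095,.009,-4.7,1)
b=bot.grab_frame('scene');cv2.imwrite('pics/s3c.png',cv2.resize(b[180:340,210:380],None,fx=3.5,fy=3.5,interpolation=cv2.INTER_CUBIC))"
```

```text
N1 from [ 0.6185 -0.0101  0.0641] psi -4.71 rot_z -0.0024 off [ 0.0123 -0.0382] z 1.3779; tz=[ 3.5e-03 -2.0e-04 -1.0e+00] F=[ 0.8 -0.2 -0.6] gap=0.740 t=27.6
```

View pics/s3c.png

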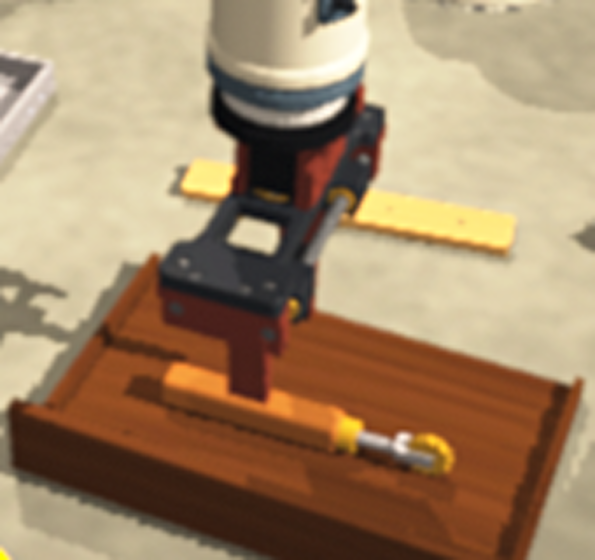

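>>> {"op": "jog_arm", "data": {
  "steps": [
    {"rot": [0,0,0],"offset": [0.01,-0.03,0.3],"claw": 0.6},
    {"rot": [0,0,0],"offset": [0,0,0.4],"claw": 0.6},
    {"rot": [0,0,0],"offset": [0,0,0.3],"claw": 0.6},
    {"rot": [0,0,0],"offset": [0,0,0.15],"claw": 0.6},
    {"rot": [0,0,0],"offset": [0,0,0.05],"claw": 0.6}
  ]
}}

```text
t: 28.02
eef_pos: [0.6149, -0.0094, 0.0115]
tool_rot: [[0.082, 0.997, -0.003], [0.997, -0.082, 0.0], [-0.0, -0.003, -1.0]]
contact_force: [-0.5, -0.7, 0.0]
finger_gap: 0.599
gripper_force: 0.0
```

>>> {"op": "jog_arm", "data": {
  "steps": [
    {"rot": [0,0,0],"offset": [0,0,0],"claw": 0.6},
    {"rot": [0,0,0],"offset": [0,0,0],"claw": 0.6},
    {"rot": [0,0,0],"offset": [0,0,0],"claw": 0.6},
    {"rot": [0,0,0],"offset": [0,0,0],"claw": 0.6}
  ]
}}

```text
t: 28.35
eef_pos: [0.6168, -0.0096, 0.0148]
tool_rot: [[0.082, 0.997, 0.002], [0.997, -0.082, -0.0], [-0.0, 0.002, -1.0]]
contact_force: [0.2, -0.3, -0.1]
finger_gap: 0.607
gripper_force: 0.0
```

>>> {"op": "jog_arm", "data": {
  "steps": [
    {"rot": [0,0,0],"offset": [0,0,0.05],"claw": 0.5},
    {"rot": [0,0,0],"offset": [0,0,0.05],"claw": 0.4},
    {"rot": [0,0,0],"offset": [0,0,0.02],"claw": 0},
    {"rot": [0,0,0],"offset": [0,0,0],"claw": 0},
    {"rot": [0,0,0],"offset": [0,0,0],"claw": 0}
  ]
}}

```text
t: 28.77
eef_pos: [0.6161, -0.0095, 0.0088]
tool_rot: [[0.082, 0.997, -0.0], [0.997, -0.082, -0.0], [-0.0, -0.0, -1.0]]
contact_force: [-0.5, -0.7, -0.8]
finger_gap: 0.259
gripper_force: 0.1
```

>>> {"op": "jog_arm", "data": {
  "steps": [
    {"rot": [0,0,0],"offset": [0,0,0],"claw": 0},
    {"rot": [0,0,0],"offset": [0,0,0],"claw": 0},
    {"rot": [0,0,0],"offset": [0,0,0],"claw": 0},
    {"rot": [0,0,0],"offset": [0,0,0],"claw": 0}
  ]
}}

```text
t: 29.1
eef_pos: [0.6161, -0.0095, 0.009]
tool_rot: [[0.082, 0.997, -0.0], [0.997, -0.082, 0.0], [0.0, -0.0, -1.0]]
contact_force: [-0.5, -0.7, -0.1]
finger_gap: 0.225
gripper_force: 30.0
```

```bash
python3 -c "
from h import *
a=np.radians(59);plan(.462+.01*np.cos(a),.3352+.01*np.sin(a),.12,-31,15)"
```

```text
N15 from [ 0.6161 -0.0095  0.009 ] psi -4.71 rot_z 0.3506 off [ 0.4949 -0.413 ] z -0.1850; tz=[-1.e-04  0.e+00 -1.e+00] F=[-0.5 -0.7 -0.1] gap=0.225 t=29.1
```

>>> {"op": "jog_arm", "data": {
  "steps": [
    {"rot": [0,0,0],"offset": [0,0,-0.3],"claw": 0},
    {"rot": [0,0,0],"offset": [0,0,-0.7],"claw": 0},
    {"rot": [0,0,0],"offset": [0,0,-0.8],"claw": 0},
    {"rot": [0,0,0],"offset": [0,0,-0.7],"claw": 0},
    {"rot": [0,0,0],"offset": [0,0,-0.3],"claw": 0}
  ]
}}

```text
t: 29.52
eef_pos: [0.6179, -0.0096, 0.1273]
tool_rot: [[0.082, 0.997, 0.008], [0.997, -0.082, -0.001], [0.0, 0.008, -1.0]]
contact_force: [-0.3, -0.7, -0.1]
finger_gap: 0.224
gripper_force: 30.0
```

>>> {"op": "jog_arm", "data": {
  "steps": [
    {"rot": [0,0,0.35],"offset": [0.495,-0.413,0],"claw": 0},
    {"rot": [0,0,0.35],"offset": [0.495,-0.413,0],"claw": 0},
    {"rot": [0,0,0.35],"offset": [0.495,-0.413,0],"claw": 0},
    {"rot": [0,0,0.35],"offset": [0.495,-0.413,0],"claw": 0},
    {"rot": [0,0,0.35],"offset": [0.495,-0.413,0],"claw": 0}
  ]
}}

```text
t: 29.93
eef_pos: [0.5477, 0.1009, 0.1208]
tool_rot: [[0.235, 0.972, -0.0], [0.972, -0.235, -0.0], [-0.0, -0.0, -1.0]]
contact_force: [0.7, 0.1, -0.2]
finger_gap: 0.227
gripper_force: 30.0
```

>>> {"op": "jog_arm", "data": {
  "steps": [
    {"rot": [0,0,0.35],"offset": [0.495,-0.413,0],"claw": 0},
    {"rot": [0,0,0.35],"offset": [0.495,-0.413,0],"claw": 0},
    {"rot": [0,0,0.35],"offset": [0.495,-0.413,0],"claw": 0},
    {"rot": [0,0,0.35],"offset": [0.495,-0.413,0],"claw": 0},
    {"rot": [0,0,0.35],"offset": [0.495,-0.413,0],"claw": 0}
  ]
}}

```text
t: 30.35
eef_pos: [0.4976, 0.2198, 0.1209]
tool_rot: [[0.379, 0.925, -0.0], [0.925, -0.379, -0.0], [-0.0, -0.0, -1.0]]
contact_force: [0.3, 0.8, 0.3]
finger_gap: 0.223
gripper_force: 30.0
```

>>> {"op": "jog_arm", "data": {
  "steps": [
    {"rot": [0,0,0.35],"offset": [0.495,-0.413,0],"claw": 0},
    {"rot": [0,0,0.35],"offset": [0.495,-0.413,0],"claw": 0},
    {"rot": [0,0,0.35],"offset": [0.495,-0.413,0],"claw": 0},
    {"rot": [0,0,0.35],"offset": [0.495,-0.413,0],"claw": 0},
    {"rot": [0,0,0.35],"offset": [0.495,-0.413,0],"claw": 0}
  ]
}}

```text
t: 30.77
eef_pos: [0.4664, 0.3449, 0.1208]
tool_rot: [[0.516, 0.857, -0.0], [0.857, -0.516, -0.0], [-0.0, -0.0, -1.0]]
contact_force: [0.2, 0.3, -2.1]
finger_gap: 0.223
gripper_force: 30.0
```

>>> {"op": "jog_arm", "data": {
  "steps": [
    {"rot": [0,0,0],"offset": [0,0,0.3],"claw": 0},
    {"rot": [0,0,0],"offset": [0,0,0.4],"claw": 0},
    {"rot": [0,0,0],"offset": [0,0,0.3],"claw": 0},
    {"rot": [0,0,0],"offset": [0,0,0.15],"claw": 0},
    {"rot": [0,0,0],"offset": [0,0,0],"claw": 0}
  ]
}}

```text
t: 31.18
eef_pos: [0.4662, 0.3425, 0.0724]
tool_rot: [[0.515, 0.857, -0.004], [0.857, -0.515, -0.002], [-0.004, -0.002, -1.0]]
contact_force: [-0.6, 0.1, -1.4]
finger_gap: 0.23
gripper_force: 30.0
```

>>> {"op": "jog_arm", "data": {
  "steps": [
    {"rot": [0,0,0],"offset": [0,0,0],"claw": 0},
    {"rot": [0,0,0],"offset": [0,0,0],"claw": 0},
    {"rot": [0,0,0],"offset": [0,0,0],"claw": 0}
  ]
}}

```text
t: 31.43
eef_pos: [0.4677, 0.3438, 0.0762]
tool_rot: [[0.515, 0.857, 0.002], [0.857, -0.515, 0.001], [0.002, 0.001, -1.0]]
contact_force: [-0.1, -0.7, -0.7]
finger_gap: 0.227
gripper_force: 30.0
```

```bash
python3 -c "
from h import *
a=np.radians(59);plan(.462+.01*np.cos(a),.3352+.01*np.sin(a),.023,-31,1)
b=bot.grab_frame('scene');c=bot.grab_frame('top');r=lambda i:cv2.resize(i,(400,300),interpolation=cv2.INTER_CUBIC)
cv2.imwrite('pics/cr4.png',np.hstack([r(b[200:320,370:530]),r(c[125:215,75:195])]))"
```

```text
N1 from [0.4677 0.3438 0.0762] psi -30.99 rot_z 0.0025 off [-0.0074 -0.0128] z 1.3307; tz=[ 0.0016  0.001  -1.    ] F=[-0.1 -0.7 -0.7] gap=0.227 t=31.4
```

View pics/cr4.png

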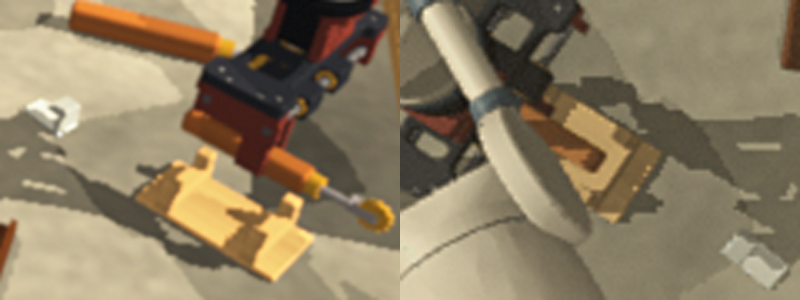

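>>> {"op": "jog_arm", "data": {
  "steps": [
    {"rot": [0,0,0],"offset": [0,-0.01,0.3],"claw": 0},
    {"rot": [0,0,0],"offset": [0,0,0.35],"claw": 0},
    {"rot": [0,0,0],"offset": [0,0,0.28],"claw": 0},
    {"rot": [0,0,0],"offset": [0,0,0.15],"claw": 0},
    {"rot": [0,0,0],"offset": [0,0,0.07],"claw": 0}
  ]
}}

```text
t: 31.95
eef_pos: [0.4655, 0.3432, 0.0262]
tool_rot: [[0.514, 0.858, -0.003], [0.858, -0.514, -0.002], [-0.004, -0.002, -1.0]]
contact_force: [-0.5, -0.5, -0.9]
finger_gap: 0.226
gripper_force: 30.0
```

>>> {"op": "jog_arm", "data": {
  "steps": [
    {"rot": [0,0,0],"offset": [0,0,0],"claw": 0},
    {"rot": [0,0,0],"offset": [0,0,0],"claw": 0},
    {"rot": [0,0,0],"offset": [0,0,0],"claw": 0},
    {"rot": [0,0,0],"offset": [0,0,0],"claw": 0}
  ]
}}

```text
t: 32.28
eef_pos: [0.4672, 0.3442, 0.0299]
tool_rot: [[0.514, 0.858, 0.001], [0.858, -0.514, 0.001], [0.001, 0.001, -1.0]]
contact_force: [0.4, -0.1, -0.2]
finger_gap: 0.222
gripper_force: 30.0
```

>>> {"op": "jog_arm", "data": {
  "steps": [
    {"rot": [0,0,0],"offset": [0,0,0.05],"claw": 0},
    {"rot": [0,0,0],"offset": [0,0,0.04],"claw": 0},
    {"rot": [0,0,0],"offset": [0,0,0.025],"claw": 0},
    {"rot": [0,0,0],"offset": [0,0,0.01],"claw": 0},
    {"rot": [0,0,0],"offset": [0,0,0],"claw": 0}
  ]
}}

```text
t: 32.7
eef_pos: [0.4667, 0.3439, 0.0238]
tool_rot: [[0.514, 0.858, -0.0], [0.858, -0.514, -0.0], [-0.0, -0.0, -1.0]]
contact_force: [-0.1, 0.3, -0.1]
finger_gap: 0.225
gripper_force: 30.0
```

>>> {"op": "jog_arm", "data": {
  "steps": [
    {"rot": [0,0,0],"offset": [0,0,0.01],"claw": 0},
    {"rot": [0,0,0],"offset": [0,0,0.01],"claw": 0},
    {"rot": [0,0,0],"offset": [0,0,0],"claw": 0},
    {"rot": [0,0,0],"offset": [0,0,0],"claw": 0}
  ]
}}

```text
t: 33.03
eef_pos: [0.4668, 0.344, 0.0232]
tool_rot: [[0.514, 0.858, -0.0], [0.858, -0.514, -0.0], [-0.0, -0.0, -1.0]]
contact_force: [0.3, -0.3, -1.3]
finger_gap: 0.223
gripper_force: 30.0
```

>>> {"op": "jog_arm", "data": {
  "steps": [
    {"rot": [0,0,0],"offset": [0,0,0.01],"claw": 0},
    {"rot": [0,0,0],"offset": [0,0,0.01],"claw": 0},
    {"rot": [0,0,0],"offset": [0,0,0],"claw": 0},
    {"rot": [0,0,0],"offset": [0,0,0],"claw": 0}
  ]
}}

```text
t: 33.37
eef_pos: [0.4668, 0.344, 0.0229]
tool_rot: [[0.514, 0.858, 0.0], [0.858, -0.514, 0.0], [0.0, 0.0, -1.0]]
contact_force: [-1.6, -0.3, 3.3]
finger_gap: 0.226
gripper_force: 30.0
```

```bash
python3 -c "
from h import *
plan(0.4662,0.344,.0225,-31,1);print(bot.get_state()['torque'])"
```

```text
N1 from [0.4668 0.344  0.0229] psi -30.96 rot_z 0.0080 off [-0.0092 -0.0131] z 0.0107; tz=[ 4.e-04  2.e-04 -1.e+00] F=[-1.6 -0.3  3.3] gap=0.226 t=33.4
[-0.25361242  0.31260663  0.03611885]
```

>>> {"op": "jog_arm", "data": {
  "steps": [
    {"rot": [0,0,0],"offset": [0,0,0],"claw": 0.3},
    {"rot": [0,0,0],"offset": [0,0,0],"claw": 0.5},
    {"rot": [0,0,0],"offset": [0,0,0],"claw": 0.7},
    {"rot": [0,0,0],"offset": [0,0,0],"claw": 0.9},
    {"rot": [0,0,0],"offset": [0,0,0],"claw": 0.9}
  ]
}}

```text
t: 33.78
eef_pos: [0.4667, 0.3439, 0.0223]
tool_rot: [[0.514, 0.858, -0.0], [0.858, -0.514, -0.0], [-0.0, -0.0, -1.0]]
contact_force: [0.0, 0.8, -0.3]
finger_gap: 0.565
gripper_force: 0.0
```

>>> {"op": "jog_arm", "data": {
  "steps": [
    {"rot": [0,0,0],"offset": [0,0,-0.2],"claw": 1},
    {"rot": [0,0,0],"offset": [0,0,-0.6],"claw": 1},
    {"rot": [0,0,0],"offset": [0,0,-0.9],"claw": 1},
    {"rot": [0,0,0],"offset": [0,0,-0.9],"claw": 1},
    {"rot": [0,0,0],"offset": [0,0,-0.9],"claw": 1}
  ]
}}

```text
t: 34.2
eef_pos: [0.4664, 0.3438, 0.1644]
tool_rot: [[0.514, 0.858, -0.0], [0.858, -0.514, -0.0], [-0.0, -0.0, -1.0]]
contact_force: [-0.8, -0.1, 0.0]
finger_gap: 0.945
gripper_force: 0.0
```

>>> {"op": "jog_arm", "data": {
  "steps": [
    {"rot": [0,0,0],"offset": [0,0,-0.6],"claw": 1},
    {"rot": [0,0,0],"offset": [0,0,-0.1],"claw": 1},
    {"rot": [0,0,0],"offset": [0,0,0],"claw": 1},
    {"rot": [0,0,0],"offset": [0,0,0],"claw": 1}
  ]
}}

```text
t: 34.53
eef_pos: [0.4666, 0.3438, 0.1895]
tool_rot: [[0.514, 0.858, -0.001], [0.858, -0.514, -0.0], [-0.001, -0.0, -1.0]]
contact_force: [-0.3, -0.6, -0.8]
finger_gap: 1.0
gripper_force: 0.0
```

```bash
python3 -c "
from h import *
plan(.379,-.3285,.19,-91.6,20,[.4668,.344,.19,-30.96]);plan(.379,-.3285,.19,-91.6,20)
b=bot.grab_frame('scene');cv2.imwrite('pics/s5.png',b)
m=cv2.resize(b[235:320,410:520],None,fx=6,fy=6,interpolation=cv2.INTER_CUBIC)
A=np.radians(59)
for a,bb,z,c in[(-.055,-.01,.04,0),(-.055,.01,.04,0),(.055,.01,.04,0),(.055,-.01,.04,0),(-.055,.01,.02,0),(.121,0,.034,1)]:
    p=px('scene',[.462+np.cos(A)*a-np.sin(A)*bb,.3352+np.sin(A)*a+np.cos(A)*bb,z]);cv2.circle(m,(int((p[0]-410+.5)*6),int((p[1]-235+.5)*6)),3,(255,0,0),-1)
cv2.imwrite('pics/s5c.png',m)"
```

```text
N20 from [0.4668 0.344  0.19  ] psi -30.96 rot_z 0.6064 off [-0.5431  0.7033] z 0.0000; tz=[-7.e-04 -5.e-04 -1.e+00] F=[-0.3 -0.6 -0.8] gap=1.000 t=34.5
N20 from [0.4666 0.3438 0.1895] psi -30.96 rot_z 0.6064 off [-0.5427  0.7033] z -0.0006; tz=[-7.e-04 -5.e-04 -1.e+00] F=[-0.3 -0.6 -0.8] gap=1.000 t=34.5
```

View pics/s5c.png

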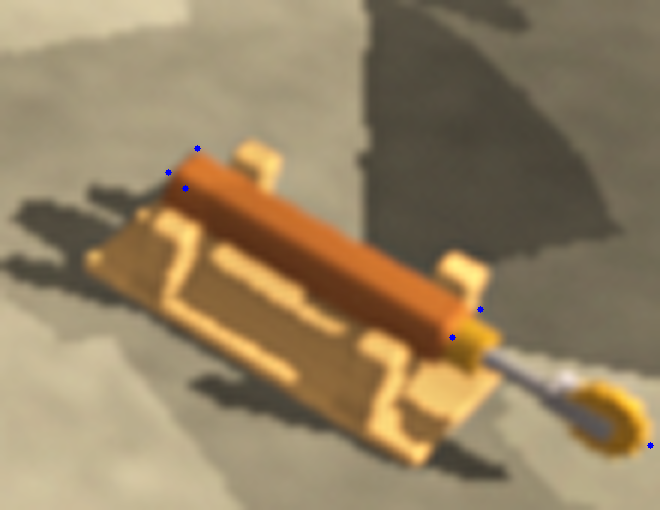

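>>> {"op": "jog_arm", "data": {
  "steps": [
    {"rot": [0,0,0.606],"offset": [-0.543,0.703,0],"claw": 1},
    {"rot": [0,0,0.606],"offset": [-0.543,0.703,0],"claw": 1},
    {"rot": [0,0,0.606],"offset": [-0.543,0.703,0],"claw": 1},
    {"rot": [0,0,0.606],"offset": [-0.543,0.703,0],"claw": 1},
    {"rot": [0,0,0.606],"offset": [-0.543,0.703,0],"claw": 1}
  ]
}}

```text
t: 35.0
eef_pos: [0.5128, 0.1713, 0.1874]
tool_rot: [[0.722, 0.692, -0.004], [0.692, -0.722, -0.001], [-0.004, -0.002, -1.0]]
contact_force: [0.2, -0.1, 0.1]
finger_gap: 0.999
gripper_force: 0.0
```

>>> {"op": "jog_arm", "data": {
  "steps": [
    {"rot": [0,0,0.606],"offset": [-0.543,0.703,0],"claw": 1},
    {"rot": [0,0,0.606],"offset": [-0.543,0.703,0],"claw": 1},
    {"rot": [0,0,0.606],"offset": [-0.543,0.703,0],"claw": 1},
    {"rot": [0,0,0.606],"offset": [-0.543,0.703,0],"claw": 1},
    {"rot": [0,0,0.606],"offset": [-0.543,0.703,0],"claw": 1}
  ]
}}

```text
t: 35.42
eef_pos: [0.5128, -0.0057, 0.1876]
tool_rot: [[0.878, 0.479, -0.004], [0.479, -0.878, 0.0], [-0.004, -0.002, -1.0]]
contact_force: [0.4, 0.3, -0.2]
finger_gap: 1.005
gripper_force: 0.0
```

>>> {"op": "jog_arm", "data": {
  "steps": [
    {"rot": [0,0,0.606],"offset": [-0.543,0.703,0],"claw": 1},
    {"rot": [0,0,0.606],"offset": [-0.543,0.703,0],"claw": 1},
    {"rot": [0,0,0.606],"offset": [-0.543,0.703,0],"claw": 1},
    {"rot": [0,0,0.606],"offset": [-0.543,0.703,0],"claw": 1},
    {"rot": [0,0,0.606],"offset": [-0.543,0.703,0],"claw": 1}
  ]
}}

```text
t: 35.83
eef_pos: [0.4666, -0.1765, 0.1877]
tool_rot: [[0.973, 0.232, -0.004], [0.232, -0.973, 0.002], [-0.003, -0.003, -1.0]]
contact_force: [0.5, -0.9, -0.2]
finger_gap: 1.004
gripper_force: 0.0
```

>>> {"op": "jog_arm", "data": {
  "steps": [
    {"rot": [0,0,0.606],"offset": [-0.543,0.703,0],"claw": 1},
    {"rot": [0,0,0.606],"offset": [-0.543,0.703,0],"claw": 1},
    {"rot": [0,0,0.606],"offset": [-0.543,0.703,0],"claw": 1},
    {"rot": [0,0,0.606],"offset": [-0.543,0.703,0],"claw": 1},
    {"rot": [0,0,0.606],"offset": [-0.543,0.703,0],"claw": 1}
  ]
}}

```text
t: 36.25
eef_pos: [0.3774, -0.3291, 0.1876]
tool_rot: [[1.0, -0.03, -0.003], [-0.03, -1.0, 0.003], [-0.003, -0.003, -1.0]]
contact_force: [0.9, -0.3, -0.4]
finger_gap: 1.0
gripper_force: 0.0
```

>>> {"op": "jog_arm", "data": {
  "steps": [
    {"rot": [0,0,0],"offset": [0,0,0.3],"claw": 1},
    {"rot": [0,0,0],"offset": [0,0,0.3],"claw": 1},
    {"rot": [0,0,0],"offset": [0,0,0.2],"claw": 1},
    {"rot": [0,0,0],"offset": [0,0,0],"claw": 1},
    {"rot": [0,0,0],"offset": [0,0,0],"claw": 1}
  ]
}}

```text
t: 36.67
eef_pos: [0.3794, -0.3268, 0.1568]
tool_rot: [[1.0, -0.025, -0.002], [-0.025, -1.0, 0.002], [-0.002, -0.002, -1.0]]
contact_force: [-0.3, 1.1, 0.5]
finger_gap: 1.001
gripper_force: 0.0
```

>>> {"op": "jog_arm", "data": {
  "steps": [
    {"rot": [0,0,0],"offset": [0,0,0],"claw": 1},
    {"rot": [0,0,0],"offset": [0,0,0],"claw": 1}
  ]
}}

```text
t: 36.83
eef_pos: [0.3799, -0.3279, 0.1591]
tool_rot: [[1.0, -0.025, 0.001], [-0.025, -1.0, -0.001], [0.001, 0.001, -1.0]]
contact_force: [0.6, -0.3, -0.3]
finger_gap: 1.001
gripper_force: 0.0
```

```bash
python3 -c "
from h import *
plan(.379,-.3285,.046,-91.6,1)"
```

```text
N1 from [ 0.3799 -0.3279  0.1591] psi -91.46 rot_z 0.0286 off [-0.0213  0.0166] z 2.8268; tz=[ 7.e-04 -7.e-04 -1.e+00] F=[ 0.6 -0.3 -0.3] gap=1.001 t=36.8
```

>>> {"op": "jog_arm", "data": {
  "steps": [
    {"rot": [0,0,0.028],"offset": [-0.021,0.016,0.6],"claw": 1},
    {"rot": [0,0,0],"offset": [0,0,0.85],"claw": 1},
    {"rot": [0,0,0],"offset": [0,0,0.7],"claw": 1},
    {"rot": [0,0,0],"offset": [0,0,0.43],"claw": 1},
    {"rot": [0,0,0],"offset": [0,0,0.22],"claw": 1}
  ]
}}

```text
t: 37.25
eef_pos: [0.3776, -0.3277, 0.0439]
tool_rot: [[1.0, -0.029, -0.002], [-0.029, -1.0, 0.002], [-0.002, -0.002, -1.0]]
contact_force: [-0.6, 0.6, -0.9]
finger_gap: 1.002
gripper_force: 0.0
```

>>> {"op": "jog_arm", "data": {
  "steps": [
    {"rot": [0,0,0],"offset": [0,0,0],"claw": 0.8},
    {"rot": [0,0,0],"offset": [0,0,0],"claw": 0.8},
    {"rot": [0,0,0],"offset": [0,0,0],"claw": 0.8},
    {"rot": [0,0,0],"offset": [0,0,0],"claw": 0.8},
    {"rot": [0,0,0],"offset": [0,0,0],"claw": 0.8}
  ]
}}

```text
t: 37.67
eef_pos: [0.3789, -0.3296, 0.0481]
tool_rot: [[1.0, -0.03, 0.002], [-0.03, -1.0, -0.002], [0.002, 0.002, -1.0]]
contact_force: [0.3, 0.0, -0.4]
finger_gap: 0.802
gripper_force: 0.0
```

```bash
python3 -c "
from h import *
plan(.379,-.3285,.046,-91.6,1)"
```

```text
N1 from [ 0.3789 -0.3296  0.0481] psi -91.69 rot_z -0.0189 off [ 0.0009 -0.0282] z 0.0514; tz=[ 0.0019 -0.0019 -1.    ] F=[ 0.3  0.  -0.4] gap=0.802 t=37.7
```

>>> {"op": "jog_arm", "data": {
  "steps": [
    {"rot": [0,0,-0.015],"offset": [0,-0.02,0.03],"claw": 0.8},
    {"rot": [0,0,0],"offset": [0,0,0],"claw": 0},
    {"rot": [0,0,0],"offset": [0,0,0],"claw": 0},
    {"rot": [0,0,0],"offset": [0,0,0],"claw": 0},
    {"rot": [0,0,0],"offset": [0,0,0],"claw": 0}
  ]
}}

```text
t: 38.08
eef_pos: [0.3783, -0.3282, 0.0454]
tool_rot: [[1.0, -0.028, 0.0], [-0.028, -1.0, -0.0], [0.0, 0.0, -1.0]]
contact_force: [-0.3, 0.2, 0.4]
finger_gap: 0.677
gripper_force: 30.0
```

>>> {"op": "jog_arm", "data": {
  "steps": [
    {"rot": [0,0,0],"offset": [0,0,0],"claw": 0},
    {"rot": [0,0,0],"offset": [0,0,0],"claw": 0}
  ]
}}

```text
t: 38.25
eef_pos: [0.3783, -0.3283, 0.0454]
tool_rot: [[1.0, -0.028, 0.0], [-0.028, -1.0, -0.0], [0.0, 0.0, -1.0]]
contact_force: [0.2, 0.0, 0.9]
finger_gap: 0.679
gripper_force: 30.0
```

```bash
python3 -c "
from h import *
print(bot.get_state()['gripper_force']);plan(.5727,.1014,.19,-5.91,20)"
```

```text
30.000226199626923
N20 from [ 0.3783 -0.3283  0.0454] psi -91.63 rot_z -0.8572 off [ 0.5797 -0.2899] z -0.1808; tz=[ 1.e-04 -1.e-04 -1.e+00] F=[0.2 0.  0.9] gap=0.679 t=38.2
```

>>> {"op": "jog_arm", "data": {
  "steps": [
    {"rot": [0,0,0],"offset": [0,0,-0.4],"claw": 0},
    {"rot": [0,0,0],"offset": [0,0,-0.9],"claw": 0},
    {"rot": [0,0,0],"offset": [0,0,-0.9],"claw": 0},
    {"rot": [0,0,0],"offset": [0,0,-0.9],"claw": 0},
    {"rot": [0,0,0],"offset": [0,0,-0.5],"claw": 0}
  ]
}}

```text
t: 38.67
eef_pos: [0.3788, -0.3287, 0.1933]
tool_rot: [[1.0, -0.028, 0.003], [-0.028, -1.0, -0.003], [0.003, 0.003, -1.0]]
contact_force: [-0.1, -0.5, -1.0]
finger_gap: 0.681
gripper_force: 30.0
```

>>> {"op": "jog_arm", "data": {
  "steps": [
    {"rot": [0,0,-0.857],"offset": [0.579,-0.29,0],"claw": 0},
    {"rot": [0,0,-0.857],"offset": [0.579,-0.29,0],"claw": 0},
    {"rot": [0,0,-0.857],"offset": [0.579,-0.29,0],"claw": 0},
    {"rot": [0,0,-0.857],"offset": [0.579,-0.29,0],"claw": 0},
    {"rot": [0,0,-0.857],"offset": [0.579,-0.29,0],"claw": 0}
  ]
}}

```text
t: 39.08
eef_pos: [0.4863, -0.2563, 0.1882]
tool_rot: [[0.94, 0.342, -0.001], [0.342, -0.94, 0.001], [-0.001, -0.001, -1.0]]
contact_force: [-0.1, -0.1, -1.1]
finger_gap: 0.683
gripper_force: 30.0
```

>>> {"op": "jog_arm", "data": {
  "steps": [
    {"rot": [0,0,-0.857],"offset": [0.579,-0.29,0],"claw": 0},
    {"rot": [0,0,-0.857],"offset": [0.579,-0.29,0],"claw": 0},
    {"rot": [0,0,-0.857],"offset": [0.579,-0.29,0],"claw": 0},
    {"rot": [0,0,-0.857],"offset": [0.579,-0.29,0],"claw": 0},
    {"rot": [0,0,-0.857],"offset": [0.579,-0.29,0],"claw": 0}
  ]
}}

```text
t: 39.5
eef_pos: [0.56, -0.1504, 0.188]
tool_rot: [[0.75, 0.662, -0.002], [0.662, -0.75, 0.001], [-0.001, -0.002, -1.0]]
contact_force: [0.5, -0.1, -1.8]
finger_gap: 0.678
gripper_force: 30.0
```

>>> {"op": "jog_arm", "data": {
  "steps": [
    {"rot": [0,0,-0.857],"offset": [0.579,-0.29,0],"claw": 0},
    {"rot": [0,0,-0.857],"offset": [0.579,-0.29,0],"claw": 0},
    {"rot": [0,0,-0.857],"offset": [0.579,-0.29,0],"claw": 0},
    {"rot": [0,0,-0.857],"offset": [0.579,-0.29,0],"claw": 0},
    {"rot": [0,0,-0.857],"offset": [0.579,-0.29,0],"claw": 0}
  ]
}}

```text
t: 39.92
eef_pos: [0.5898, -0.0251, 0.188]
tool_rot: [[0.456, 0.89, -0.002], [0.89, -0.456, 0.0], [-0.001, -0.002, -1.0]]
contact_force: [0.7, -0.6, -2.5]
finger_gap: 0.678
gripper_force: 30.0
```

>>> {"op": "jog_arm", "data": {
  "steps": [
    {"rot": [0,0,-0.857],"offset": [0.579,-0.29,0],"claw": 0},
    {"rot": [0,0,-0.857],"offset": [0.579,-0.29,0],"claw": 0},
    {"rot": [0,0,-0.857],"offset": [0.579,-0.29,0],"claw": 0},
    {"rot": [0,0,-0.857],"offset": [0.579,-0.29,0],"claw": 0},
    {"rot": [0,0,-0.857],"offset": [0.579,-0.29,0],"claw": 0}
  ]
}}

```text
t: 40.33
eef_pos: [0.5718, 0.1025, 0.188]
tool_rot: [[0.099, 0.995, -0.002], [0.995, -0.1, -0.0], [-0.0, -0.002, -1.0]]
contact_force: [0.7, -0.3, -2.7]
finger_gap: 0.678
gripper_force: 30.0
```

>>> {"op": "jog_arm", "data": {
  "steps": [
    {"rot": [0,0,0],"offset": [0,0,0.5],"claw": 0},
    {"rot": [0,0,0],"offset": [0,0,0.9],"claw": 0},
    {"rot": [0,0,0],"offset": [0,0,0.7],"claw": 0},
    {"rot": [0,0,0],"offset": [0,0,0.4],"claw": 0},
    {"rot": [0,0,0],"offset": [0,0,0.2],"claw": 0}
  ]
}}

```text
t: 40.75
eef_pos: [0.57, 0.1011, 0.0765]
tool_rot: [[0.103, 0.995, -0.007], [0.995, -0.103, -0.001], [-0.002, -0.007, -1.0]]
contact_force: [0.3, -0.8, -2.3]
finger_gap: 0.68
gripper_force: 30.0
```

>>> {"op": "jog_arm", "data": {
  "steps": [
    {"rot": [0,0,0],"offset": [0,0,0],"claw": 0},
    {"rot": [0,0,0],"offset": [0,0,0],"claw": 0},
    {"rot": [0,0,0],"offset": [0,0,0],"claw": 0},
    {"rot": [0,0,0],"offset": [0,0,0],"claw": 0}
  ]
}}

```text
t: 41.08
eef_pos: [0.5734, 0.1013, 0.0833]
tool_rot: [[0.103, 0.995, 0.003], [0.995, -0.103, 0.0], [0.001, 0.003, -1.0]]
contact_force: [1.2, -0.4, -1.8]
finger_gap: 0.679
gripper_force: 30.0
```

```bash
python3 -c "
from h import *
plan(.5727,.1007,.0464,-5.91,1)"
```

```text
N1 from [0.5734 0.1013 0.0833] psi -5.93 rot_z -0.0047 off [-0.0156 -0.0149] z 0.9236; tz=[ 3.3e-03  4.0e-04 -1.0e+00] F=[ 1.2 -0.4 -1.8] gap=0.679 t=41.1
```

>>> {"op": "jog_arm", "data": {
  "steps": [
    {"rot": [0,0,0],"offset": [-0.015,0,0.22],"claw": 0},
    {"rot": [0,0,0],"offset": [0,0,0.24],"claw": 0},
    {"rot": [0,0,0],"offset": [0,0,0.16],"claw": 0},
    {"rot": [0,0,0],"offset": [0,0,0.1],"claw": 0},
    {"rot": [0,0,0],"offset": [0,0,0.05],"claw": 0}
  ]
}}

```text
t: 41.5
eef_pos: [0.5714, 0.1005, 0.0487]
tool_rot: [[0.103, 0.995, -0.002], [0.995, -0.103, -0.0], [-0.001, -0.002, -1.0]]
contact_force: [0.2, 0.3, -1.4]
finger_gap: 0.676
gripper_force: 30.0
```

>>> {"op": "jog_arm", "data": {
  "steps": [
    {"rot": [0,0,0],"offset": [0,0,0.02],"claw": 0},
    {"rot": [0,0,0],"offset": [0,0,0],"claw": 0},
    {"rot": [0,0,0],"offset": [0,0,0],"claw": 0},
    {"rot": [0,0,0],"offset": [0,0,0],"claw": 0},
    {"rot": [0,0,0],"offset": [0,0,0],"claw": 0}
  ]
}}

```text
t: 41.92
eef_pos: [0.5725, 0.1006, 0.0501]
tool_rot: [[0.103, 0.995, 0.001], [0.995, -0.103, 0.0], [0.0, 0.001, -1.0]]
contact_force: [-0.3, -0.3, -2.7]
finger_gap: 0.683
gripper_force: 30.0
```

```bash
python3 -c "
from h import *
plan(.5727,.1007,.0464,-5.91,1)"
```

```text
N1 from [0.5725 0.1006 0.0501] psi -5.92 rot_z -0.0029 off [0.0023 0.006 ] z 0.0923; tz=[ 7.e-04  1.e-04 -1.e+00] F=[-0.3 -0.3 -2.7] gap=0.683 t=41.9
```

>>> {"op": "jog_arm", "data": {
  "steps": [
    {"rot": [0,0,0],"offset": [0,0.005,0.03],"claw": 0},
    {"rot": [0,0,0],"offset": [0,0,0.025],"claw": 0},
    {"rot": [0,0,0],"offset": [0,0,0.015],"claw": 0},
    {"rot": [0,0,0],"offset": [0,0,0.01],"claw": 0},
    {"rot": [0,0,0],"offset": [0,0,0],"claw": 0}
  ]
}}

```text
t: 42.33
eef_pos: [0.5724, 0.1006, 0.0464]
tool_rot: [[0.103, 0.995, -0.0], [0.995, -0.103, 0.0], [0.0, -0.0, -1.0]]
contact_force: [0.3, 0.4, -2.5]
finger_gap: 0.678
gripper_force: 30.0
```

>>> {"op": "jog_arm", "data": {
  "steps": [
    {"rot": [0,0,0],"offset": [0,0,0.01],"claw": 0},
    {"rot": [0,0,0],"offset": [0,0,0],"claw": 0},
    {"rot": [0,0,0],"offset": [0,0,0],"claw": 0}
  ]
}}

```text
t: 42.58
eef_pos: [0.5724, 0.1006, 0.0464]
tool_rot: [[0.103, 0.995, 0.0], [0.995, -0.103, -0.0], [0.0, 0.0, -1.0]]
contact_force: [-1.4, -1.1, 1.4]
finger_gap: 0.684
gripper_force: 30.0
```

>>> {"op": "jog_arm", "data": {
  "steps": [
    {"rot": [0,0,0],"offset": [0,0,0],"claw": 0.8},
    {"rot": [0,0,0],"offset": [0,0,0],"claw": 1},
    {"rot": [0,0,0],"offset": [0,0,0],"claw": 1},
    {"rot": [0,0,0],"offset": [0,0,0],"claw": 1},
    {"rot": [0,0,0],"offset": [0,0,-0.3],"claw": 1}
  ]
}}

```text
t: 43.0
eef_pos: [0.5709, 0.1004, 0.0557]
tool_rot: [[0.103, 0.995, -0.004], [0.995, -0.103, -0.001], [-0.001, -0.004, -1.0]]
contact_force: [-0.7, 0.2, -0.8]
finger_gap: 0.988
gripper_force: 0.0
```

>>> {"op": "jog_arm", "data": {
  "steps": [
    {"rot": [0,0,0],"offset": [0,0,-0.7],"claw": 1},
    {"rot": [0,0,0],"offset": [0,0,-0.9],"claw": 1},
    {"rot": [0,0,0],"offset": [0,0,-0.9],"claw": 1},
    {"rot": [0,0,0],"offset": [0,0,-0.6],"claw": 1},
    {"rot": [0,0,0],"offset": [0,0,-0.2],"claw": 1}
  ]
}}

```text
t: 43.42
eef_pos: [0.5741, 0.1008, 0.1969]
tool_rot: [[0.103, 0.995, 0.009], [0.995, -0.103, 0.001], [0.002, 0.009, -1.0]]
contact_force: [1.3, 0.5, 0.1]
finger_gap: 0.998
gripper_force: 0.0
```

```bash
python3 -c "
from h import *
plan(.4645,-.3309,.0532,-91.6,20,[.5724,.1006,.19,-5.92])"
```

```text
N20 from [0.5724 0.1006 0.19  ] psi -5.92 rot_z 0.8568 off [-0.5151  0.3291] z 0.1710; tz=[ 0.0091  0.0011 -1.    ] F=[1.3 0.5 0.1] gap=0.998 t=43.4
```

>>> {"op": "jog_arm", "data": {
  "steps": [
    {"rot": [0,0,0.857],"offset": [-0.515,0.329,0],"claw": 1},
    {"rot": [0,0,0.857],"offset": [-0.515,0.329,0],"claw": 1},
    {"rot": [0,0,0.857],"offset": [-0.515,0.329,0],"claw": 1},
    {"rot": [0,0,0.857],"offset": [-0.515,0.329,0],"claw": 1},
    {"rot": [0,0,0.857],"offset": [-0.515,0.329,0],"claw": 1}
  ]
}}

```text
t: 43.83
eef_pos: [0.6101, -0.0159, 0.1888]
tool_rot: [[0.462, 0.887, -0.002], [0.887, -0.462, 0.0], [-0.001, -0.002, -1.0]]
contact_force: [0.4, 0.0, 0.4]
finger_gap: 1.001
gripper_force: 0.0
```

>>> {"op": "jog_arm", "data": {
  "steps": [
    {"rot": [0,0,0.857],"offset": [-0.515,0.329,0],"claw": 1},
    {"rot": [0,0,0.857],"offset": [-0.515,0.329,0],"claw": 1},
    {"rot": [0,0,0.857],"offset": [-0.515,0.329,0],"claw": 1},
    {"rot": [0,0,0.857],"offset": [-0.515,0.329,0],"claw": 1},
    {"rot": [0,0,0.857],"offset": [-0.515,0.329,0],"claw": 1}
  ]
}}

```text
t: 44.25
eef_pos: [0.6026, -0.1374, 0.1887]
tool_rot: [[0.755, 0.656, -0.002], [0.656, -0.755, 0.001], [-0.001, -0.002, -1.0]]
contact_force: [0.5, -0.1, -0.4]
finger_gap: 0.997
gripper_force: 0.0
```

>>> {"op": "jog_arm", "data": {
  "steps": [
    {"rot": [0,0,0.857],"offset": [-0.515,0.329,0],"claw": 1},
    {"rot": [0,0,0.857],"offset": [-0.515,0.329,0],"claw": 1},
    {"rot": [0,0,0.857],"offset": [-0.515,0.329,0],"claw": 1},
    {"rot": [0,0,0.857],"offset": [-0.515,0.329,0],"claw": 1},
    {"rot": [0,0,0.857],"offset": [-0.515,0.329,0],"claw": 1}
  ]
}}

```text
t: 44.67
eef_pos: [0.5512, -0.2476, 0.1887]
tool_rot: [[0.942, 0.335, -0.002], [0.335, -0.942, 0.001], [-0.001, -0.001, -1.0]]
contact_force: [1.2, -0.1, 0.0]
finger_gap: 1.0
gripper_force: 0.0
```

>>> {"op": "jog_arm", "data": {
  "steps": [
    {"rot": [0,0,0.857],"offset": [-0.515,0.329,0],"claw": 1},
    {"rot": [0,0,0.857],"offset": [-0.515,0.329,0],"claw": 1},
    {"rot": [0,0,0.857],"offset": [-0.515,0.329,0],"claw": 1},
    {"rot": [0,0,0.857],"offset": [-0.515,0.329,0],"claw": 1},
    {"rot": [0,0,0.857],"offset": [-0.515,0.329,0],"claw": 1}
  ]
}}

```text
t: 45.08
eef_pos: [0.4632, -0.3314, 0.1888]
tool_rot: [[0.999, -0.032, -0.001], [-0.032, -0.999, 0.001], [-0.001, -0.001, -1.0]]
contact_force: [0.8, -0.2, 0.7]
finger_gap: 0.999
gripper_force: 0.0
```

>>> {"op": "jog_arm", "data": {
  "steps": [
    {"rot": [0,0,0],"offset": [0,0,0.3],"claw": 1},
    {"rot": [0,0,0],"offset": [0,0,0.3],"claw": 1},
    {"rot": [0,0,0],"offset": [0,0,0.2],"claw": 1},
    {"rot": [0,0,0],"offset": [0,0,0],"claw": 1},
    {"rot": [0,0,0],"offset": [0,0,0],"claw": 1}
  ]
}}

```text
t: 45.5
eef_pos: [0.4646, -0.3296, 0.1564]
tool_rot: [[1.0, -0.026, -0.002], [-0.026, -1.0, 0.002], [-0.002, -0.002, -1.0]]
contact_force: [-0.2, -0.0, 0.4]
finger_gap: 0.998
gripper_force: 0.0
```

>>> {"op": "jog_arm", "data": {
  "steps": [
    {"rot": [0,0,0],"offset": [0,0,0],"claw": 1},
    {"rot": [0,0,0],"offset": [0,0,0],"claw": 1},
    {"rot": [0,0,0],"offset": [0,0,0],"claw": 1}
  ]
}}

```text
t: 45.75
eef_pos: [0.4649, -0.3306, 0.1587]
tool_rot: [[1.0, -0.028, 0.001], [-0.028, -1.0, -0.001], [0.001, 0.001, -1.0]]
contact_force: [-0.8, -0.1, 0.7]
finger_gap: 0.999
gripper_force: 0.0
```

```bash
python3 -c "
from h import *
plan(.4645,-.3309,.0532,-91.6,1)"
```

```text
N1 from [ 0.4649 -0.3306  0.1587] psi -91.58 rot_z 0.0045 off [-0.0106  0.0067] z 2.6374; tz=[ 9.e-04 -6.e-04 -1.e+00] F=[-0.8 -0.1  0.7] gap=0.999 t=45.8
```

>>> {"op": "jog_arm", "data": {
  "steps": [
    {"rot": [0,0,0],"offset": [-0.005,0.005,0.5],"claw": 1},
    {"rot": [0,0,0],"offset": [0,0,0.8],"claw": 1},
    {"rot": [0,0,0],"offset": [0,0,0.7],"claw": 1},
    {"rot": [0,0,0],"offset": [0,0,0.4],"claw": 1},
    {"rot": [0,0,0],"offset": [0,0,0.2],"claw": 1}
  ]
}}

```text
t: 46.17
eef_pos: [0.4632, -0.33, 0.0511]
tool_rot: [[1.0, -0.028, -0.003], [-0.028, -1.0, 0.003], [-0.003, -0.002, -1.0]]
contact_force: [-0.7, 0.3, -0.7]
finger_gap: 1.001
gripper_force: 0.0
```

>>> {"op": "jog_arm", "data": {
  "steps": [
    {"rot": [0,0,0],"offset": [0,0,0.03],"claw": 0.7},
    {"rot": [0,0,0],"offset": [0,0,0],"claw": 0.7},
    {"rot": [0,0,0],"offset": [0,0,0],"claw": 0.7},
    {"rot": [0,0,0],"offset": [0,0,0],"claw": 0.7},
    {"rot": [0,0,0],"offset": [0,0,0],"claw": 0.7}
  ]
}}

```text
t: 46.58
eef_pos: [0.4649, -0.3315, 0.0545]
tool_rot: [[1.0, -0.028, 0.002], [-0.028, -1.0, -0.002], [0.002, 0.002, -1.0]]
contact_force: [-1.1, 0.1, 0.2]
finger_gap: 0.708
gripper_force: 0.0
```

>>> {"op": "jog_arm", "data": {
  "steps": [
    {"rot": [0,0,0],"offset": [0,0,0],"claw": 0.7},
    {"rot": [0,0,0],"offset": [0,0,0],"claw": 0.7},
    {"rot": [0,0,0],"offset": [0,0,0],"claw": 0},
    {"rot": [0,0,0],"offset": [0,0,0],"claw": 0},
    {"rot": [0,0,0],"offset": [0,0,0],"claw": 0}
  ]
}}

```text
t: 47.0
eef_pos: [0.4642, -0.331, 0.053]
tool_rot: [[1.0, -0.028, 0.0], [-0.028, -1.0, -0.0], [0.0, 0.0, -1.0]]
contact_force: [-0.5, 0.9, 1.0]
finger_gap: 0.592
gripper_force: 29.8
```

>>> {"op": "jog_arm", "data": {
  "steps": [
    {"rot": [0,0,0],"offset": [0,0,0],"claw": 0},
    {"rot": [0,0,0],"offset": [0,0,0],"claw": 0}
  ]
}}

```text
t: 47.17
eef_pos: [0.4642, -0.331, 0.0529]
tool_rot: [[1.0, -0.028, 0.0], [-0.028, -1.0, -0.0], [0.0, 0.0, -1.0]]
contact_force: [0.1, 0.9, 1.4]
finger_gap: 0.595
gripper_force: 29.8
```

```bash
python3 -c "
from h import *
plan(.5653,.0133,.19,-4.41,20)"
```

```text
N20 from [ 0.4642 -0.331   0.0529] psi -91.63 rot_z -0.8722 off [ 0.4111 -0.2755] z -0.1713; tz=[ 0. -0. -1.] F=[0.1 0.9 1.4] gap=0.595 t=47.2
```

>>> {"op": "jog_arm", "data": {
  "steps": [
    {"rot": [0,0,0],"offset": [0,0,-0.4],"claw": 0},
    {"rot": [0,0,0],"offset": [0,0,-0.9],"claw": 0},
    {"rot": [0,0,0],"offset": [0,0,-0.9],"claw": 0},
    {"rot": [0,0,0],"offset": [0,0,-0.9],"claw": 0},
    {"rot": [0,0,0],"offset": [0,0,-0.4],"claw": 0}
  ]
}}

```text
t: 47.58
eef_pos: [0.465, -0.3316, 0.1982]
tool_rot: [[1.0, -0.028, 0.005], [-0.028, -1.0, -0.004], [0.005, 0.004, -1.0]]
contact_force: [0.5, -1.1, -0.6]
finger_gap: 0.594
gripper_force: 29.8
```

>>> {"op": "jog_arm", "data": {
  "steps": [
    {"rot": [0,0,-0.872],"offset": [0.411,-0.275,0],"claw": 0},
    {"rot": [0,0,-0.872],"offset": [0.411,-0.275,0],"claw": 0},
    {"rot": [0,0,-0.872],"offset": [0.411,-0.275,0],"claw": 0},
    {"rot": [0,0,-0.872],"offset": [0.411,-0.275,0],"claw": 0},
    {"rot": [0,0,-0.872],"offset": [0.411,-0.275,0],"claw": 0}
  ]
}}

```text
t: 48.0
eef_pos: [0.539, -0.266, 0.1919]
tool_rot: [[0.937, 0.348, -0.001], [0.348, -0.937, 0.001], [-0.001, -0.001, -1.0]]
contact_force: [0.0, -0.6, -2.5]
finger_gap: 0.592
gripper_force: 29.8
```

>>> {"op": "jog_arm", "data": {
  "steps": [
    {"rot": [0,0,-0.872],"offset": [0.411,-0.275,0],"claw": 0},
    {"rot": [0,0,-0.872],"offset": [0.411,-0.275,0],"claw": 0},
    {"rot": [0,0,-0.872],"offset": [0.411,-0.275,0],"claw": 0},
    {"rot": [0,0,-0.872],"offset": [0.411,-0.275,0],"claw": 0},
    {"rot": [0,0,-0.872],"offset": [0.411,-0.275,0],"claw": 0}
  ]
}}

```text
t: 48.42
eef_pos: [0.5839, -0.1783, 0.1918]
tool_rot: [[0.741, 0.672, -0.001], [0.672, -0.741, 0.001], [-0.001, -0.001, -1.0]]
contact_force: [0.1, 0.2, -1.9]
finger_gap: 0.594
gripper_force: 29.8
```

>>> {"op": "jog_arm", "data": {
  "steps": [
    {"rot": [0,0,-0.872],"offset": [0.411,-0.275,0],"claw": 0},
    {"rot": [0,0,-0.872],"offset": [0.411,-0.275,0],"claw": 0},
    {"rot": [0,0,-0.872],"offset": [0.411,-0.275,0],"claw": 0},
    {"rot": [0,0,-0.872],"offset": [0.411,-0.275,0],"claw": 0},
    {"rot": [0,0,-0.872],"offset": [0.411,-0.275,0],"claw": 0}
  ]
}}

```text
t: 48.83
eef_pos: [0.593, -0.0803, 0.1918]
tool_rot: [[0.438, 0.899, -0.001], [0.899, -0.438, 0.0], [-0.0, -0.001, -1.0]]
contact_force: [0.4, -0.3, -2.8]
finger_gap: 0.594
gripper_force: 29.8
```

>>> {"op": "jog_arm", "data": {
  "steps": [
    {"rot": [0,0,-0.872],"offset": [0.411,-0.275,0],"claw": 0},
    {"rot": [0,0,-0.872],"offset": [0.411,-0.275,0],"claw": 0},
    {"rot": [0,0,-0.872],"offset": [0.411,-0.275,0],"claw": 0},
    {"rot": [0,0,-0.872],"offset": [0.411,-0.275,0],"claw": 0},
    {"rot": [0,0,-0.872],"offset": [0.411,-0.275,0],"claw": 0}
  ]
}}

```text
t: 49.25
eef_pos: [0.565, 0.014, 0.1919]
tool_rot: [[0.073, 0.997, -0.001], [0.997, -0.073, 0.0], [0.0, -0.001, -1.0]]
contact_force: [-0.2, 0.6, -2.5]
finger_gap: 0.591
gripper_force: 29.8
```

>>> {"op": "jog_arm", "data": {
  "steps": [
    {"rot": [0,0,0],"offset": [0,0,0.5],"claw": 0},
    {"rot": [0,0,0],"offset": [0,0,0.8],"claw": 0},
    {"rot": [0,0,0],"offset": [0,0,0.7],"claw": 0},
    {"rot": [0,0,0],"offset": [0,0,0.4],"claw": 0},
    {"rot": [0,0,0],"offset": [0,0,0.2],"claw": 0}
  ]
}}

```text
t: 49.67
eef_pos: [0.5635, 0.0132, 0.0846]
tool_rot: [[0.077, 0.997, -0.006], [0.997, -0.077, 0.0], [-0.0, -0.006, -1.0]]
contact_force: [-0.0, -0.1, -2.1]
finger_gap: 0.591
gripper_force: 29.8
```

>>> {"op": "jog_arm", "data": {
  "steps": [
    {"rot": [0,0,0],"offset": [0,0,0],"claw": 0},
    {"rot": [0,0,0],"offset": [0,0,0],"claw": 0},
    {"rot": [0,0,0],"offset": [0,0,0],"claw": 0},
    {"rot": [0,0,0],"offset": [0,0,0],"claw": 0},
    {"rot": [0,0,0],"offset": [0,0,0],"claw": 0}
  ]
}}

```text
t: 50.08
eef_pos: [0.5663, 0.013, 0.0905]
tool_rot: [[0.077, 0.997, 0.003], [0.997, -0.077, -0.0], [0.0, 0.003, -1.0]]
contact_force: [-0.1, -0.1, -1.5]
finger_gap: 0.595
gripper_force: 29.8
```

```bash
python3 -c "
from h import *
plan(.5653,.0133,.0539,-4.41,1)"
```

```text
N1 from [0.5663 0.013  0.0905] psi -4.43 rot_z -0.0040 off [ 0.0065 -0.0264] z 0.9141; tz=[ 2.6e-03 -1.0e-04 -1.0e+00] F=[-0.1 -0.1 -1.5] gap=0.595 t=50.1
```

>>> {"op": "jog_arm", "data": {
  "steps": [
    {"rot": [0,0,0],"offset": [0.005,0,0.22],"claw": 0},
    {"rot": [0,0,0],"offset": [0,0,0.24],"claw": 0},
    {"rot": [0,0,0],"offset": [0,0,0.16],"claw": 0},
    {"rot": [0,0,0],"offset": [0,0,0.1],"claw": 0},
    {"rot": [0,0,0],"offset": [0,0,0.05],"claw": 0}
  ]
}}

```text
t: 50.5
eef_pos: [0.5647, 0.0132, 0.0563]
tool_rot: [[0.077, 0.997, -0.002], [0.997, -0.077, 0.0], [-0.0, -0.002, -1.0]]
contact_force: [0.3, -0.6, -1.4]
finger_gap: 0.594
gripper_force: 29.8
```

>>> {"op": "jog_arm", "data": {
  "steps": [
    {"rot": [0,0,0],"offset": [0,0,0.02],"claw": 0},
    {"rot": [0,0,0],"offset": [0,0,0],"claw": 0},
    {"rot": [0,0,0],"offset": [0,0,0],"claw": 0},
    {"rot": [0,0,0],"offset": [0,0,0],"claw": 0},
    {"rot": [0,0,0],"offset": [0,0,0],"claw": 0}
  ]
}}

```text
t: 50.92
eef_pos: [0.5658, 0.0132, 0.0577]
tool_rot: [[0.077, 0.997, 0.001], [0.997, -0.077, -0.0], [0.0, 0.001, -1.0]]
contact_force: [0.4, 0.0, -1.1]
finger_gap: 0.594
gripper_force: 29.8
```

```bash
python3 -c "
from h import *
plan(.5653,.0133,.0539,-4.41,1)"
```

```text
N1 from [0.5658 0.0132 0.0577] psi -4.43 rot_z -0.0032 off [ 0.0014 -0.0119] z 0.0941; tz=[ 7.e-04 -0.e+00 -1.e+00] F=[ 0.4  0.  -1.1] gap=0.594 t=50.9
```

>>> {"op": "jog_arm", "data": {
  "steps": [
    {"rot": [0,0,0],"offset": [0,-0.005,0.03],"claw": 0},
    {"rot": [0,0,0],"offset": [0,0,0.025],"claw": 0},
    {"rot": [0,0,0],"offset": [0,0,0.015],"claw": 0},
    {"rot": [0,0,0],"offset": [0,0,0.01],"claw": 0},
    {"rot": [0,0,0],"offset": [0,0,0],"claw": 0}
  ]
}}

```text
t: 51.33
eef_pos: [0.5653, 0.0132, 0.054]
tool_rot: [[0.077, 0.997, -0.0], [0.997, -0.077, 0.0], [0.0, -0.0, -1.0]]
contact_force: [-0.3, 0.6, -2.1]
finger_gap: 0.592
gripper_force: 29.8
```

>>> {"op": "jog_arm", "data": {
  "steps": [
    {"rot": [0,0,0],"offset": [0,0,0.01],"claw": 0},
    {"rot": [0,0,0],"offset": [0,0,0],"claw": 0},
    {"rot": [0,0,0],"offset": [0,0,0],"claw": 0}
  ]
}}

```text
t: 51.58
eef_pos: [0.5654, 0.0132, 0.0539]
tool_rot: [[0.077, 0.997, 0.0], [0.997, -0.077, -0.0], [-0.0, 0.0, -1.0]]
contact_force: [-1.8, -0.1, 0.4]
finger_gap: 0.595
gripper_force: 29.8
```

>>> {"op": "jog_arm", "data": {
  "steps": [
    {"rot": [0,0,0],"offset": [0,0,0],"claw": 0.7},
    {"rot": [0,0,0],"offset": [0,0,0],"claw": 1},
    {"rot": [0,0,0],"offset": [0,0,0],"claw": 1},
    {"rot": [0,0,0],"offset": [0,0,0],"claw": 1},
    {"rot": [0,0,0],"offset": [0,0,-0.3],"claw": 1}
  ]
}}

```text
t: 52.0
eef_pos: [0.5639, 0.0133, 0.0633]
tool_rot: [[0.077, 0.997, -0.005], [0.997, -0.077, 0.0], [-0.0, -0.005, -1.0]]
contact_force: [-0.3, -0.4, -0.6]
finger_gap: 0.931
gripper_force: 0.0
```

>>> {"op": "jog_arm", "data": {
  "steps": [
    {"rot": [0,0,0],"offset": [0,0,-0.7],"claw": 1},
    {"rot": [0,0,0],"offset": [0,0,-0.9],"claw": 1},
    {"rot": [0,0,0],"offset": [0,0,-0.9],"claw": 1},
    {"rot": [0,0,0],"offset": [0,0,-0.6],"claw": 1},
    {"rot": [0,0,0],"offset": [0,0,-0.2],"claw": 1}
  ]
}}

```text
t: 52.42
eef_pos: [0.5669, 0.0132, 0.2043]
tool_rot: [[0.077, 0.997, 0.009], [0.997, -0.077, -0.0], [0.0, 0.009, -1.0]]
contact_force: [0.2, -0.8, 0.7]
finger_gap: 0.998
gripper_force: 0.0
```

```bash
python3 -c "
from h import *
plan(.5496,-.3331,.0556,-91.55,20,[.5654,.0132,.195,-4.42])"
```

```text
N20 from [0.5654 0.0132 0.195 ] psi -4.42 rot_z 0.8713 off [-0.3485  0.3272] z 0.1743; tz=[ 9.e-03 -3.e-04 -1.e+00] F=[ 0.2 -0.8  0.7] gap=0.998 t=52.4
```

>>> {"op": "jog_arm", "data": {
  "steps": [
    {"rot": [0,0,0.871],"offset": [-0.348,0.327,0],"claw": 1},
    {"rot": [0,0,0.871],"offset": [-0.348,0.327,0],"claw": 1},
    {"rot": [0,0,0.871],"offset": [-0.348,0.327,0],"claw": 1},
    {"rot": [0,0,0.871],"offset": [-0.348,0.327,0],"claw": 1},
    {"rot": [0,0,0.871],"offset": [-0.348,0.327,0],"claw": 1}
  ]
}}

```text
t: 52.83
eef_pos: [0.6131, -0.0695, 0.1964]
tool_rot: [[0.445, 0.896, -0.002], [0.896, -0.445, 0.0], [-0.0, -0.002, -1.0]]
contact_force: [0.1, 0.6, 0.3]
finger_gap: 1.0
gripper_force: 0.0
```

>>> {"op": "jog_arm", "data": {
  "steps": [
    {"rot": [0,0,0.871],"offset": [-0.348,0.327,0],"claw": 1},
    {"rot": [0,0,0.871],"offset": [-0.348,0.327,0],"claw": 1},
    {"rot": [0,0,0.871],"offset": [-0.348,0.327,0],"claw": 1},
    {"rot": [0,0,0.871],"offset": [-0.348,0.327,0],"claw": 1},
    {"rot": [0,0,0.871],"offset": [-0.348,0.327,0],"claw": 1}
  ]
}}

```text
t: 53.25
eef_pos: [0.6265, -0.1636, 0.1962]
tool_rot: [[0.745, 0.667, -0.002], [0.667, -0.745, 0.001], [-0.001, -0.002, -1.0]]
contact_force: [0.2, -0.5, 0.8]
finger_gap: 1.002
gripper_force: 0.0
```

>>> {"op": "jog_arm", "data": {
  "steps": [
    {"rot": [0,0,0.871],"offset": [-0.348,0.327,0],"claw": 1},
    {"rot": [0,0,0.871],"offset": [-0.348,0.327,0],"claw": 1},
    {"rot": [0,0,0.871],"offset": [-0.348,0.327,0],"claw": 1},
    {"rot": [0,0,0.871],"offset": [-0.348,0.327,0],"claw": 1},
    {"rot": [0,0,0.871],"offset": [-0.348,0.327,0],"claw": 1}
  ]
}}

```text
t: 53.67
eef_pos: [0.604, -0.256, 0.1962]
tool_rot: [[0.939, 0.343, -0.002], [0.343, -0.939, 0.001], [-0.001, -0.001, -1.0]]
contact_force: [-0.6, 0.3, 0.1]
finger_gap: 0.999
gripper_force: 0.0
```

>>> {"op": "jog_arm", "data": {
  "steps": [
    {"rot": [0,0,0.871],"offset": [-0.348,0.327,0],"claw": 1},
    {"rot": [0,0,0.871],"offset": [-0.348,0.327,0],"claw": 1},
    {"rot": [0,0,0.871],"offset": [-0.348,0.327,0],"claw": 1},
    {"rot": [0,0,0.871],"offset": [-0.348,0.327,0],"claw": 1},
    {"rot": [0,0,0.871],"offset": [-0.348,0.327,0],"claw": 1}
  ]
}}

```text
t: 54.08
eef_pos: [0.5489, -0.3334, 0.1962]
tool_rot: [[1.0, -0.03, -0.002], [-0.03, -1.0, 0.001], [-0.002, -0.001, -1.0]]
contact_force: [-0.7, -0.6, 0.1]
finger_gap: 1.001
gripper_force: 0.0
```

>>> {"op": "jog_arm", "data": {
  "steps": [
    {"rot": [0,0,0],"offset": [0,0,0.3],"claw": 1},
    {"rot": [0,0,0],"offset": [0,0,0.3],"claw": 1},
    {"rot": [0,0,0],"offset": [0,0,0.2],"claw": 1},
    {"rot": [0,0,0],"offset": [0,0,0],"claw": 1},
    {"rot": [0,0,0],"offset": [0,0,0],"claw": 1}
  ]
}}

```text
t: 54.5
eef_pos: [0.5498, -0.3316, 0.1638]
tool_rot: [[1.0, -0.025, -0.002], [-0.025, -1.0, 0.002], [-0.002, -0.002, -1.0]]
contact_force: [0.0, 0.4, -0.1]
finger_gap: 0.999
gripper_force: 0.0
```

>>> {"op": "jog_arm", "data": {
  "steps": [
    {"rot": [0,0,0],"offset": [0,0,0],"claw": 1},
    {"rot": [0,0,0],"offset": [0,0,0],"claw": 1},
    {"rot": [0,0,0],"offset": [0,0,0],"claw": 1}
  ]
}}

```text
t: 54.75
eef_pos: [0.5503, -0.3326, 0.1664]
tool_rot: [[1.0, -0.026, 0.001], [-0.026, -1.0, -0.001], [0.001, 0.001, -1.0]]
contact_force: [0.3, 0.2, 0.4]
finger_gap: 0.999
gripper_force: 0.0
```

```bash
python3 -c "
from h import *
plan(.5496,-.3331,.0556,-91.55,1)"
```

```text
N1 from [ 0.5503 -0.3326  0.1664] psi -91.48 rot_z 0.0135 off [-0.016   0.0125] z 2.7712; tz=[ 1.1e-03 -7.0e-04 -1.0e+00] F=[0.3 0.2 0.4] gap=0.999 t=54.8
```

>>> {"op": "jog_arm", "data": {
  "steps": [
    {"rot": [0,0,0.013],"offset": [-0.01,0.012,0.5],"claw": 1},
    {"rot": [0,0,0],"offset": [0,0,0.85],"claw": 1},
    {"rot": [0,0,0],"offset": [0,0,0.75],"claw": 1},
    {"rot": [0,0,0],"offset": [0,0,0.43],"claw": 1},
    {"rot": [0,0,0],"offset": [0,0,0.2],"claw": 1}
  ]
}}

```text
t: 55.17
eef_pos: [0.548, -0.3322, 0.0527]
tool_rot: [[1.0, -0.027, -0.004], [-0.027, -1.0, 0.003], [-0.004, -0.003, -1.0]]
contact_force: [0.0, -0.3, -0.8]
finger_gap: 0.997
gripper_force: 0.0
```

>>> {"op": "jog_arm", "data": {
  "steps": [
    {"rot": [0,0,0],"offset": [0,0,0.02],"claw": 0.6},
    {"rot": [0,0,0],"offset": [0,0,0],"claw": 0.6},
    {"rot": [0,0,0],"offset": [0,0,0],"claw": 0.6},
    {"rot": [0,0,0],"offset": [0,0,0],"claw": 0.6},
    {"rot": [0,0,0],"offset": [0,0,0],"claw": 0.6}
  ]
}}

```text
t: 55.58
eef_pos: [0.5502, -0.3338, 0.0576]
tool_rot: [[1.0, -0.028, 0.003], [-0.028, -1.0, -0.002], [0.003, 0.002, -1.0]]
contact_force: [0.1, -0.4, -0.3]
finger_gap: 0.66
gripper_force: 0.0
```

>>> {"op": "jog_arm", "data": {
  "steps": [
    {"rot": [0,0,0],"offset": [0,0,0],"claw": 0.6},
    {"rot": [0,0,0],"offset": [0,0,0],"claw": 0.6},
    {"rot": [0,0,0],"offset": [0,0,0],"claw": 0},
    {"rot": [0,0,0],"offset": [0,0,0],"claw": 0},
    {"rot": [0,0,0],"offset": [0,0,0],"claw": 0}
  ]
}}

```text
t: 56.0
eef_pos: [0.5493, -0.3333, 0.0557]
tool_rot: [[1.0, -0.028, 0.0], [-0.028, -1.0, -0.0], [0.0, 0.0, -1.0]]
contact_force: [0.4, -0.9, 0.1]
finger_gap: 0.469
gripper_force: 30.0
```

>>> {"op": "jog_arm", "data": {
  "steps": [
    {"rot": [0,0,0],"offset": [0,0,0],"claw": 0},
    {"rot": [0,0,0],"offset": [0,0,0],"claw": 0}
  ]
}}

```text
t: 56.17
eef_pos: [0.5494, -0.3332, 0.0557]
tool_rot: [[1.0, -0.028, 0.0], [-0.028, -1.0, -0.0], [0.0, 0.0, -1.0]]
contact_force: [0.1, -0.5, 0.4]
finger_gap: 0.47
gripper_force: 30.0
```

```bash
python3 -c "
from h import *
plan(.5564,-.066,.19,-5.86,20)"
```

```text
N20 from [ 0.5494 -0.3332  0.0557] psi -91.59 rot_z -0.8573 off [ 0.2393 -0.2788] z -0.1679; tz=[ 0. -0. -1.] F=[ 0.1 -0.5  0.4] gap=0.470 t=56.2
```

Same grasp as before; home TCP z ≈ 0.0567.

>>> {"op": "jog_arm", "data": {
  "steps": [
    {"rot": [0,0,0],"offset": [0,0,-0.4],"claw": 0},
    {"rot": [0,0,0],"offset": [0,0,-0.9],"claw": 0},
    {"rot": [0,0,0],"offset": [0,0,-0.9],"claw": 0},
    {"rot": [0,0,0],"offset": [0,0,-0.9],"claw": 0},
    {"rot": [0,0,0],"offset": [0,0,-0.4],"claw": 0}
  ]
}}

```text
t: 56.58
eef_pos: [0.5502, -0.3338, 0.2015]
tool_rot: [[1.0, -0.028, 0.006], [-0.028, -1.0, -0.004], [0.006, 0.004, -1.0]]
contact_force: [0.1, -0.7, -0.2]
finger_gap: 0.475
gripper_force: 30.0
```

>>> {"op": "jog_arm", "data": {
  "steps": [
    {"rot": [0,0,-0.857],"offset": [0.239,-0.279,0],"claw": 0},
    {"rot": [0,0,-0.857],"offset": [0.239,-0.279,0],"claw": 0},
    {"rot": [0,0,-0.857],"offset": [0.239,-0.279,0],"claw": 0},
    {"rot": [0,0,-0.857],"offset": [0.239,-0.279,0],"claw": 0},
    {"rot": [0,0,-0.857],"offset": [0.239,-0.279,0],"claw": 0}
  ]
}}

```text
t: 57.0
eef_pos: [0.59, -0.2718, 0.1949]
tool_rot: [[0.939, 0.343, -0.001], [0.343, -0.939, 0.001], [-0.001, -0.001, -1.0]]
contact_force: [-0.1, -0.5, -0.6]
finger_gap: 0.474
gripper_force: 30.0
```

>>> {"op": "jog_arm", "data": {
  "steps": [
    {"rot": [0,0,-0.857],"offset": [0.239,-0.279,0],"claw": 0},
    {"rot": [0,0,-0.857],"offset": [0.239,-0.279,0],"claw": 0},
    {"rot": [0,0,-0.857],"offset": [0.239,-0.279,0],"claw": 0},
    {"rot": [0,0,-0.857],"offset": [0.239,-0.279,0],"claw": 0},
    {"rot": [0,0,-0.857],"offset": [0.239,-0.279,0],"claw": 0}
  ]
}}

```text
t: 57.42
eef_pos: [0.6052, -0.2002, 0.1948]
tool_rot: [[0.749, 0.662, -0.001], [0.662, -0.749, 0.0], [-0.001, -0.001, -1.0]]
contact_force: [-0.1, 0.2, -1.7]
finger_gap: 0.472
gripper_force: 30.0
```

>>> {"op": "jog_arm", "data": {
  "steps": [
    {"rot": [0,0,-0.857],"offset": [0.239,-0.279,0],"claw": 0},
    {"rot": [0,0,-0.857],"offset": [0.239,-0.279,0],"claw": 0},
    {"rot": [0,0,-0.857],"offset": [0.239,-0.279,0],"claw": 0},
    {"rot": [0,0,-0.857],"offset": [0.239,-0.279,0],"claw": 0},
    {"rot": [0,0,-0.857],"offset": [0.239,-0.279,0],"claw": 0}
  ]
}}

```text
t: 57.83
eef_pos: [0.5932, -0.128, 0.1949]
tool_rot: [[0.455, 0.89, -0.001], [0.89, -0.455, 0.0], [-0.0, -0.001, -1.0]]
contact_force: [-0.1, 0.1, -1.6]
finger_gap: 0.474
gripper_force: 30.0
```

>>> {"op": "jog_arm", "data": {
  "steps": [
    {"rot": [0,0,-0.857],"offset": [0.239,-0.279,0],"claw": 0},
    {"rot": [0,0,-0.857],"offset": [0.239,-0.279,0],"claw": 0},
    {"rot": [0,0,-0.857],"offset": [0.239,-0.279,0],"claw": 0},
    {"rot": [0,0,-0.857],"offset": [0.239,-0.279,0],"claw": 0},
    {"rot": [0,0,-0.857],"offset": [0.239,-0.279,0],"claw": 0}
  ]
}}

```text
t: 58.25
eef_pos: [0.5557, -0.0653, 0.195]
tool_rot: [[0.099, 0.995, -0.001], [0.995, -0.099, 0.0], [0.0, -0.001, -1.0]]
contact_force: [0.0, -0.7, -0.7]
finger_gap: 0.475
gripper_force: 30.0
```

>>> {"op": "jog_arm", "data": {
  "steps": [
    {"rot": [0,0,0],"offset": [0,0,0.5],"claw": 0},
    {"rot": [0,0,0],"offset": [0,0,0.8],"claw": 0},
    {"rot": [0,0,0],"offset": [0,0,0.7],"claw": 0},
    {"rot": [0,0,0],"offset": [0,0,0.4],"claw": 0},
    {"rot": [0,0,0],"offset": [0,0,0.2],"claw": 0}
  ]
}}

```text
t: 58.67
eef_pos: [0.5543, -0.0656, 0.0876]
tool_rot: [[0.102, 0.995, -0.006], [0.995, -0.102, 0.001], [0.0, -0.006, -1.0]]
contact_force: [-1.1, 0.1, -0.8]
finger_gap: 0.476
gripper_force: 30.0
```

>>> {"op": "jog_arm", "data": {
  "steps": [
    {"rot": [0,0,0],"offset": [0,0,0],"claw": 0},
    {"rot": [0,0,0],"offset": [0,0,0],"claw": 0},
    {"rot": [0,0,0],"offset": [0,0,0],"claw": 0},
    {"rot": [0,0,0],"offset": [0,0,0],"claw": 0},
    {"rot": [0,0,0],"offset": [0,0,0],"claw": 0}
  ]
}}

```text
t: 59.08
eef_pos: [0.557, -0.0662, 0.0933]
tool_rot: [[0.103, 0.995, 0.003], [0.995, -0.103, -0.0], [-0.0, 0.003, -1.0]]
contact_force: [-0.4, -0.1, -2.1]
finger_gap: 0.475
gripper_force: 30.0
```

```bash
python3 -c "
from h import *
plan(.5564,-.0662,.0567,-5.86,1)"
```

```text
N1 from [ 0.557  -0.0662  0.0933] psi -5.89 rot_z -0.0064 off [-0.0013 -0.0147] z 0.9146; tz=[ 2.6e-03 -5.0e-04 -1.0e+00] F=[-0.4 -0.1 -2.1] gap=0.475 t=59.1
```

>>> {"op": "jog_arm", "data": {
  "steps": [
    {"rot": [0,0,0],"offset": [0,0,0.22],"claw": 0},
    {"rot": [0,0,0],"offset": [0,0,0.24],"claw": 0},
    {"rot": [0,0,0],"offset": [0,0,0.16],"claw": 0},
    {"rot": [0,0,0],"offset": [0,0,0.1],"claw": 0},
    {"rot": [0,0,0],"offset": [0,0,0.05],"claw": 0}
  ]
}}

```text
t: 59.5
eef_pos: [0.5554, -0.0659, 0.0591]
tool_rot: [[0.103, 0.995, -0.002], [0.995, -0.103, 0.0], [0.0, -0.002, -1.0]]
contact_force: [0.1, -0.6, -1.9]
finger_gap: 0.478
gripper_force: 30.0
```

>>> {"op": "jog_arm", "data": {
  "steps": [
    {"rot": [0,0,0],"offset": [0,0,0.02],"claw": 0},
    {"rot": [0,0,0],"offset": [0,0,0],"claw": 0},
    {"rot": [0,0,0],"offset": [0,0,0],"claw": 0},
    {"rot": [0,0,0],"offset": [0,0,0],"claw": 0},
    {"rot": [0,0,0],"offset": [0,0,0],"claw": 0}
  ]
}}

```text
t: 59.92
eef_pos: [0.5564, -0.066, 0.0605]
tool_rot: [[0.103, 0.995, 0.001], [0.995, -0.103, -0.0], [-0.0, 0.001, -1.0]]
contact_force: [-0.2, 0.6, -2.4]
finger_gap: 0.474
gripper_force: 30.0
```

>>> {"op": "jog_arm", "data": {
  "steps": [
    {"rot": [0,0,0],"offset": [0,0,0.03],"claw": 0},
    {"rot": [0,0,0],"offset": [0,0,0.025],"claw": 0},
    {"rot": [0,0,0],"offset": [0,0,0.015],"claw": 0},
    {"rot": [0,0,0],"offset": [0,0,0],"claw": 0},
    {"rot": [0,0,0],"offset": [0,0,0],"claw": 0}
  ]
}}

```text
t: 60.33
eef_pos: [0.5561, -0.066, 0.0571]
tool_rot: [[0.103, 0.995, -0.0], [0.995, -0.103, 0.0], [-0.0, -0.0, -1.0]]
contact_force: [-0.2, 0.0, -1.9]
finger_gap: 0.477
gripper_force: 30.0
```

>>> {"op": "jog_arm", "data": {
  "steps": [
    {"rot": [0,0,0],"offset": [0,0,0.01],"claw": 0},
    {"rot": [0,0,0],"offset": [0,0,0.008],"claw": 0},
    {"rot": [0,0,0],"offset": [0,0,0],"claw": 0},
    {"rot": [0,0,0],"offset": [0,0,0],"claw": 0}
  ]
}}

```text
t: 60.67
eef_pos: [0.5562, -0.066, 0.0567]
tool_rot: [[0.103, 0.995, 0.0], [0.995, -0.103, -0.0], [-0.0, 0.0, -1.0]]
contact_force: [-0.2, 0.1, -0.7]
finger_gap: 0.474
gripper_force: 30.0
```

>>> {"op": "jog_arm", "data": {
  "steps": [
    {"rot": [0,0,0],"offset": [0,0,0.01],"claw": 0},
    {"rot": [0,0,0],"offset": [0,0,0],"claw": 0},
    {"rot": [0,0,0],"offset": [0,0,0],"claw": 0.6},
    {"rot": [0,0,0],"offset": [0,0,0],"claw": 1},
    {"rot": [0,0,0],"offset": [0,0,0],"claw": 1}
  ]
}}

```text
t: 61.08
eef_pos: [0.5563, -0.066, 0.056]
tool_rot: [[0.103, 0.995, 0.0], [0.995, -0.103, -0.0], [-0.0, 0.0, -1.0]]
contact_force: [-0.2, 0.2, -0.3]
finger_gap: 0.666
gripper_force: 0.0
```

>>> {"op": "jog_arm", "data": {
  "steps": [
    {"rot": [0,0,0],"offset": [0,0,0],"claw": 1},
    {"rot": [0,0,0],"offset": [0,0,0],"claw": 1},
    {"rot": [0,0,0],"offset": [0,0,-0.3],"claw": 1},
    {"rot": [0,0,0],"offset": [0,0,-0.7],"claw": 1},
    {"rot": [0,0,0],"offset": [0,0,-0.9],"claw": 1}
  ]
}}

```text
t: 61.5
eef_pos: [0.5545, -0.0657, 0.1305]
tool_rot: [[0.103, 0.995, -0.006], [0.995, -0.103, 0.001], [0.0, -0.006, -1.0]]
contact_force: [0.7, -0.1, -0.2]
finger_gap: 0.998
gripper_force: 0.0
```

>>> {"op": "jog_arm", "data": {
  "steps": [
    {"rot": [0,0,0],"offset": [0,0,-0.9],"claw": 1},
    {"rot": [0,0,0],"offset": [0,0,-0.7],"claw": 1},
    {"rot": [0,0,0],"offset": [0,-0.7,0],"claw": 1},
    {"rot": [0,0,0],"offset": [-0.4,-0.8,0],"claw": 1},
    {"rot": [0,0,0],"offset": [-0.8,-0.4,0],"claw": 1}
  ]
}}

```text
t: 61.92
eef_pos: [0.4745, -0.104, 0.1982]
tool_rot: [[0.098, 0.995, 0.002], [0.995, -0.098, 0.0], [0.001, 0.002, -1.0]]
contact_force: [0.2, -1.5, -0.4]
finger_gap: 0.999
gripper_force: 0.0
```

>>> {"op": "jog_arm", "data": {
  "steps": [
    {"rot": [0,0,0],"offset": [-0.9,0,0],"claw": 1},
    {"rot": [0,0,0],"offset": [-0.9,0,0],"claw": 1},
    {"rot": [0,0,0],"offset": [-0.9,0,0],"claw": 1},
    {"rot": [0,0,0],"offset": [-0.6,0,0],"claw": 1},
    {"rot": [0,0,0],"offset": [-0.3,0,0],"claw": 1}
  ]
}}

```text
t: 62.33
eef_pos: [0.4601, -0.252, 0.1969]
tool_rot: [[0.106, 0.994, 0.0], [0.994, -0.106, -0.001], [-0.001, 0.001, -1.0]]
contact_force: [-0.1, 0.3, 0.0]
finger_gap: 1.002
gripper_force: 0.0
```

>>> {"op": "jog_arm", "data": {
  "steps": [
    {"rot": [0,0,0],"offset": [0,0,0],"claw": 1},
    {"rot": [0,0,0],"offset": [0,0,0],"claw": 1},
    {"rot": [0,0,0],"offset": [0,0,0],"claw": 1},
    {"rot": [0,0,0],"offset": [0,0,0],"claw": 1},
    {"rot": [0,0,0],"offset": [0,0,0],"claw": 1}
  ]
}}

```text
t: 62.75
eef_pos: [0.4613, -0.248, 0.1964]
tool_rot: [[0.101, 0.995, 0.0], [0.995, -0.101, 0.0], [0.0, 0.0, -1.0]]
contact_force: [-1.0, 0.1, -0.7]
finger_gap: 1.002
gripper_force: 0.0
```

```bash
python3 - <<'E'
from h import *
b=bot.grab_frame('scene');cv2.imwrite('pics/s6.png',b);a=cv2.imread('pics/scene0.png')
c=cv2.imread('pics/s5.png')
def shift(r,q,n,m=5):  # template match
    x0,y0,x1,y1=r
    res=cv2.matchTemplate(q[y0-m:y1+m,x0-m:x1+m],n[y0:y1,x0:x1],cv2.TM_CCOEFF_NORMED);_,v,_,l=cv2.minMaxLoc(res);return l[0]-m,l[1]-m,round(v,3)
for k,r in dict(can=(257,226,282,284),tin=(286,243,324,297),jar=(328,256,366,310),bar=(262,224,360,254),lug=(378,236,405,258)).items(): print(k,shift(r,b,a))
print("emb vs after placing",shift((420,250,520,315),b,c))
E
```

```text
can (0, 0, 0.996)
tin (0, 0, 0.924)
jar (0, 0, 0.974)
bar (0, 0, 0.984)
lug (0, 0, 0.965)
emb vs after placing (0, 0, 0.905)
```

```bash
python3 -c "
from rig import bot
print(bot.hand_in())"
```

```text
the job is handed in; nothing more can be done
None
```

The job is handed in after about 63 s: the embedder lies in the cradle notches, the jar, tin and canister are back in the stall within a pixel of where they started in the scene camera, and the end bar and lug have not moved.

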